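# Raise the enclosure sash to its mark

### The arm

A 6-joint arm with a two-finger parallel gripper is mounted at the origin on the work surface. World frame = base frame: x ahead of the robot, y to its left, z up, the work surface at z = 0. Lengths are in m, angles in rad, forces in N, time in s.
With the tool pointing down it reaches from about 0.375 to 0.825 m from the base axis. Payload 5.5 kg.
Tool frame: the origin (TCP) lies between the finger pads; the fingertips stand bot.tip_extent ahead of it and the grasp point (between the pads) lies 2 mm behind it (bot.tip_extent is the distance from the TCP to the fingertips, in m); z points along the fingers, y is the direction in which the jaws open and shut (so a half turn about z gives the same grasp; the last joint's range is limited). The gripper opens to 85 mm and grips with 20 to 120 N. Pads are 22 mm wide; open, the fingers measure 114 mm over their backs; the gripper's body (76 mm by 85 mm) begins 54 mm behind the grasp point. The pads swing forward as they close: fully open they stand 13 mm farther back than shut.
Start: joints at [-1.232, 0.314, -0.047, 1.21, 0, 1.571], TCP at [0.199, -0.566, 0.248] pointing down, gripper open.
Joint ranges: [-2.67, 2.67], [-0.69, 1.73], [-1.03, 1.25], [-2.08, 2.16], [-1.42, 1.45], [-3.14, 3.14]. Speed limits (rad/s): [2.39, 2.39, 3.01, 3.14, 3.14, 3.14].

### API

Orientations are given as a unit quaternion [w, x, y, z].
In Python, from station import sensors, vision, close_job, bot gives the robot as it stands.
- The arm moves only by the tool move_arm, never from a script. Its arguments are lists of equal length, an entry for each row: "offset": the shift along the tool's x, y, z each as a share of 0.02 m, from -1 to 1, a list of three; "rotation": the turn, a rotation vector about the tool's x, y, z each as a share of 0.1 rad, from -1 to 1, a list of three; "fingers": the gripper command: -1 is shut, 1 is fully open, values between are in proportion. In form: {"offset": [[dx, dy, dz], ...], "rotation": [[wx, wy, wz], ...], "fingers": [fingers, ...]}. A call has 1 to 10 rows; each row shifts and turns the commanded pose from where the row before left it, along the tool's axes as they then stand; what a row does not reach is not made up. A row lasts 1/10 s, in which the tool goes at most 50 mm and 8.59 degrees, less where a joint would pass 70% of its speed; a pose out of reach is approached as far as the arm can. A call with a number of a shift or a turn outside -1 to 1 is refused whole. A call with a gripper value outside its range is refused whole. The fingers move at their own pace and stop on an object; "squeeze" is the grip in N (left out, the last holds). Time passes only in rows, so rows that do not move let the fingers close. It gives the time, the measured TCP pose, the force and the opening at its end, in the units of the state.
- sensors.read_state(): the state, without advancing time (a new reading comes with each control period).
- vision.read_camera(name): name is "scene" or "side" or "wrist"; returns a dict with "pixels" (420x560x3 uint8, red, green, blue), "camera_matrix" (3x3 intrinsics, pixels), "rvec" (rotation vector, rad) and "tvec" (3), from world to camera coordinates, as OpenCV has them; the wrist camera has in their place "T_tool_cam" (4x4, takes a point from camera to tool coordinates, whose origin is the TCP and whose axes are the flange's). Camera axes: x right, y down, z forward; pixel columns grow to the right and rows downward; lengths in m; the calibration is good to about 2 mm. A picture is of the moment at which its call begins: read the wrist's pose just before it. There is no depth.
- close_job(): hands the job in, once; it reports no verdict.
The state is a dict: "time_s": time; "joint_pos": joint angles; "dq": joint speeds; "joint_torque": joint torques, N m; "ee_pos": TCP position; "tool_rot": TCP orientation; "force": force on the tool from outside, world axes, zero at the start; "ft_torque": the same for the moment, N m; "opening": opening from 0.0 (shut) to 1.0 (fully open).
Only numpy, scipy, OpenCV 4.12 (cv2) and the standard library are available. Lean on these libraries where they do the work, as an engineer would, in place of code of your own. Each camera call takes 0.05 s, during which the arm holds its last target. There are 200 camera calls.

### The job

Open the slide-mounting enclosure for work: with your fingertips, push its counterweighted clear sash up from beneath the lip until the lip is level with the arrow on the right-hand front post, then take your hand away so that the sash stays there by itself. Only push: do not pinch the lip, and leave the glassware, boxes and tray standing around where they are.

Things in the scene. Friction and masses are not known exactly. Their poses are not given: they have to be found in the camera images.
- enclosure: small clear-acrylic fume enclosure in an aluminium frame, 340 deep (x) x 600 wide (y) x 693 mm high, on its own plinth, fixed. Origin: centre of its underside, on the table; x points from its front (facing the robot) to its back, y to the robot's left. Front posts 32 x 32 mm at x -154, y +-284 mm; sash plane at x -160 mm. No tall thing stands before it within 130 mm either side of its middle.
- sash (a joint): height of the clear front sash: 0 = shut, grows upward, 0.23 m = upper stop. It weighs about 0.9 kg and is balanced by steel counterweights in the rear channels, with some friction: 2 to 6 N push it straight up, and it stays where it is left.
- lip_edge (a point): lip of the sash: level aluminium flange along its bottom edge, 470 mm long (along the enclosure's y), 10 mm thick (upper half set back 4 mm), 42 mm deep, sticking out towards the robot. The point is the middle of its front edge, half-way up its thickness (underside 5 mm lower). It rides with the sash. Under it is open space; the fixed front below the sash stands 39 mm behind the lip's front edge.
- arrow_tip (a point): the height mark: tip of a steel arrow (diamond plate) on a black clamp, 44 x 44 x 28 mm, with a steel thumbscrew in front, fixed on the right-hand front post as seen from the robot. It points level at the lip's right-hand end, 5 mm beyond it. Tip, thumbscrew and clamp have the same mid-height.
- medium_bottle: amber glass bottle of mounting medium, black cap, 46 mm across, 105 mm high, standing on the table in front of the enclosure on the robot's left. Leave it alone. Origin: centre of its underside.
- stain_jar: small clear staining jar with round green-glass lid and knob, 62 mm across, 110 mm high, standing on the table in front of the enclosure on the robot's right. Leave it alone. Origin: centre of its underside.
- slide_box: low grey slide box with cream lid, 98 x 86 x 35 mm, on the table at the left. Leave it alone. Origin: centre of its underside.
- coverslip_box: small white coverslip box, 62 x 62 x 19 mm, on the table at the right. Leave it alone. Origin: centre of its underside.
- slide_tray: flat aluminium tray of glass slides, 130 x 200 x 14 mm, lying on the table in front of the middle of the enclosure, between it and the robot. Leave it alone. Origin: centre of its underside.
- beaker: empty glass beaker, 68 mm across, 90 mm high, inside the enclosure. Leave it alone. Origin: centre of its underside.
- stain_dish: lidded glass staining dish, 89 x 109 x 85 mm, inside the enclosure. Leave it alone. Origin: centre of its underside.

How it is judged:
By the outcome, as a careful person would: the job done as asked, in the order asked, and still so for the second after the job is handed in, with the robot touching nothing.
It also fails if it takes over 51 s, if anything falls off the work surface, if the arm or the gripper's body presses on something with over 40 N, if the wrist force passes 120 N, or if a joint passes its speed limit or range.

## Working session

There is one attempt and no reset: what is moved stays moved. The work goes in short steps, Python scripts to look and compute and a tool call to move; the robot and the scene stay as the last step left them, time stands still between calls to the robot, and variables do not carry over. Pictures are saved under pics/ and viewed, about 8 in all and at most 12, crops included, and the job is handed in when it is done.

Besides the shell and the picture viewer there is one more tool, called as name(argument=value, ...) on one line, values as JSON. move_arm: Moves the arm, as the interface text tells. Its arguments: {"type":"object","properties":{"offset":{"type":"array"},"rotation":{"type":"array"},"fingers":{"type":"array"},"squeeze":{"type":"number"}},"required":["offset","rotation","fingers"]}

```bash
mkdir -p pics; ls; cat > h.py <<'E'
import numpy as np, cv2
from station import sensors, vision, bot
def save(name,f):
    c=vision.read_camera(name); cv2.imwrite(f,cv2.cvtColor(c['pixels'],cv2.COLOR_RGB2BGR)); return c
def P(c):
    R=cv2.Rodrigues(np.array(c['rvec'],float))[0]; return R,np.array(c['tvec'],float).reshape(3),np.array(c['camera_matrix'])
def ray(c,uv):
    R,t,K=P(c); d=R.T@np.linalg.solve(K,[uv[0],uv[1],1]); return -R.T@t,d
def tri(c1,p1,c2,p2):
    o1,d1=ray(c1,p1);o2,d2=ray(c2,p2)
    A=np.c_[d1,-d2]; s=np.linalg.lstsq(A,o2-o1,rcond=None)[0]
    a,b=o1+s[0]*d1,o2+s[1]*d2; return (a+b)/2,np.linalg.norm(a-b)
def proj(c,X): return cv2.projectPoints(np.array(X,float).reshape(-1,3),np.array(c['rvec'],float),np.array(c['tvec'],float),np.array(c['camera_matrix']),None)[0].reshape(-1,2)
E
python3 - <<'E'
from h import *
import pickle
d={}
for n in('scene','side'):
    d[n]=save(n,f'pics/{n}0.png')
    R,t,K=P(d[n]); print(n,-R.T@t,K[0,0],R[2])
    im=cv2.imread(f'pics/{n}0.png')
pickle.dump(d,open('c0.pkl','wb'))
print(bot.tip_extent,sensors.read_state())
E
```

```text
pics
scene [ 0.35171733 -0.36694162  1.57208319] 506.8035598701399 [ 0.17898804  0.27717474 -0.94400076]
side [ 0.28073361 -0.09249744  1.17536763] 410.00249689883395 [ 0.29680406  0.09540201 -0.95016094]
0.017 {'time_s': 0.1, 'joint_pos': array([-1.23201710e+00,  3.14110472e-01, -4.80233133e-02,  1.21016602e+00,
        6.69846411e-06,  1.57081331e+00]), 'dq': array([ 0.00125772, -0.00132782,  0.00174815, -0.00067834, -0.00156579,
        0.00114974]), 'joint_torque': array([-2.70484179e-04, -5.40767848e+01,  3.40539765e+01,  1.11700498e-02,
        7.33728461e-05, -5.51042092e-06]), 'ee_pos': array([ 0.19923689, -0.56542294,  0.24752823]), 'tool_rot': array([-7.41541462e-04,  9.85689003e-01,  1.68572312e-01, -1.23433348e-04]), 'force': array([ 0.37211625,  0.03317464, -0.41430187]), 'ft_torque': array([ 0.00631413, -0.00901284,  0.00847248]), 'opening': 0.9979988755674993}
```

View pics/scene0.png

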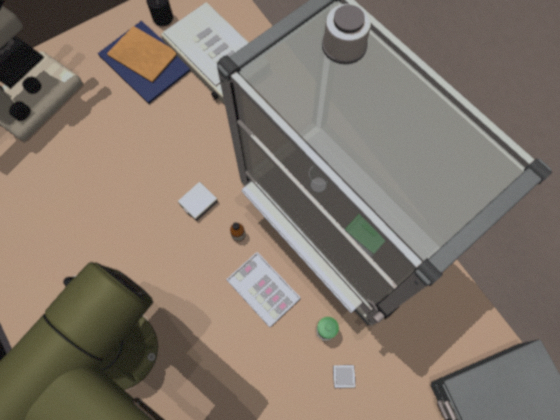

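View pics/side0.png

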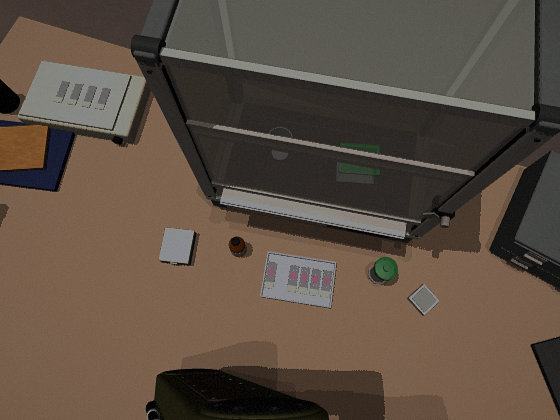

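The scene view shows the lip from about (247,187) to (357,303), with the clamp near (376,315). In the side view the lip runs (222,193) to (407,233), with the clamp and thumbscrew near (443,220). I'll enlarge both.

```bash
python3 - <<'E'
import cv2,numpy as np
a=cv2.imread('pics/scene0.png');b=cv2.imread('pics/side0.png')
f=lambda im,x,y,w,h:cv2.resize(im[y:y+h,x:x+w],(400,300),interpolation=cv2.INTER_CUBIC)
top=np.hstack([f(a,230,160,80,60),f(a,320,270,80,60)])
bot=np.hstack([f(b,200,170,80,60),f(b,385,190,80,60)])
cv2.imwrite('pics/crop1.png',np.clip(np.vstack([top,bot])*1.5,0,255).astype(np.uint8))
E
```

```text
(no output)
```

View pics/crop1.png

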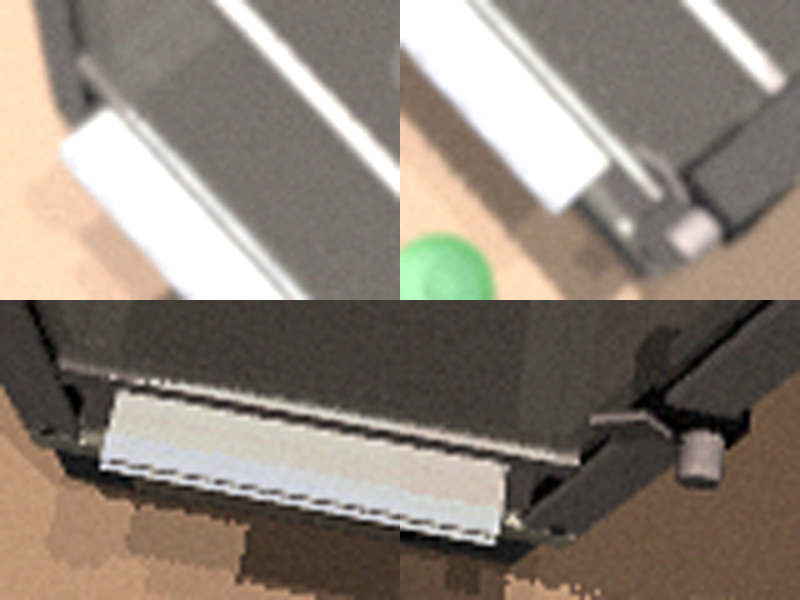

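Crop readings:
- **Lip front corners:** scene (242.4,190) and (351.4,312.4); side (220,203.6) and (404,238.6).
- **Arrow tip:** scene about (368,300); side (423.4,214).
- **Thumbscrew face:** scene (376,319); side (445,226).

Next I'll fit these points to the enclosure model.

```bash
python3 - <<'E'
from h import *
import pickle
from scipy.optimize import least_squares
d=pickle.load(open('c0.pkl','rb')); S,D=d['scene'],d['side']
L1,R1=(242.4,190),(351.4,312.4); L2,R2=(220,203.6),(404,238.6)
pts={'L':(L1,L2),'R':(R1,R2),'tip':((368,300),(423.4,214)),'screw':((376,319),(445,226))}
T={k:tri(S,a,D,b) for k,(a,b) in pts.items()}
for k,v in T.items(): print(k,v[0].round(4),round(v[1],4))
print(np.linalg.norm(T['L'][0]-T['R'][0]))
# known length, level lip
def seg(p):
    m=p[:3]; u=np.array([-np.sin(p[3]),np.cos(p[3]),0]); return m+.235*u,m-.235*u
def res(p):
    l,r=seg(p); return np.r_[proj(S,[l,r]).ravel()-np.r_[L1,R1],proj(D,[l,r]).ravel()-np.r_[L2,R2]]
o=least_squares(res,np.r_[(T['L'][0]+T['R'][0])/2,0]); cov=np.linalg.inv(o.jac.T@o.jac)
print('lip',o.x,'res',o.fun.round(2),'sd/px',np.sqrt(np.diag(cov)))
for n,(a,b) in {'tray':((264,289),(299,279)),'bottlecap':((237,230),(237,242)),'jarknob':((328,327),(385,266))}.items(): print(n,tri(S,a,D,b))
E
```

```text
L [0.5551 0.1648 0.1814] 0.003
R [ 0.6133 -0.3021  0.1928] 0.0005
tip [ 0.6441 -0.3054  0.3066] 0.001
screw [ 0.6305 -0.3544  0.313 ] 0.0027
0.47060841181613405
lip [ 0.58431904 -0.06982419  0.18693384  0.13035503] res [-0.35  0.48  0.32  0.31 -0.17 -0.57 -0.25  0.  ] sd/px [0.00189556 0.00142136 0.00565175 0.00583975]
tray (array([ 0.46327955, -0.08674144,  0.01161137]), np.float64(0.00040624981267165666))
bottlecap (array([0.48965409, 0.1017903 , 0.08511657]), np.float64(0.006914926633862312))
jarknob (array([ 0.5536699 , -0.29331209,  0.0978912 ]), np.float64(0.004954082687610287))
```

move_arm(offset=[[0.5,-0.45,0],[1,-0.9,0],[1,-0.9,0],[1,-0.9,0],[1,-0.9,0],[1,-0.9,0],[1,-0.9,0],[1,-0.9,0],[1,-0.9,0],[1,-0.9,0]], rotation=[[0,0,0],[0,0,0],[0,0,0],[0,0,0],[0,0,0],[0,0,0],[0,0,0],[0,0,0],[0,0,0],[0,0,0]], fingers=[-1,-1,-1,-1,-1,-1,-1,-1,-1,-1])

```text
time_s: 1.15
ee_pos: [0.3221, -0.3395, 0.2482]
tool_rot: [-0.0, 0.986, 0.169, 0.0]
force: [-0.6, -1.4, 0.0]
opening: 0.005
```

move_arm(offset=[[1,-0.9,0],[1,-0.9,0],[1,-0.9,0],[1,-0.9,0],[1,-0.9,0],[1,-0.9,0],[1,-0.9,0],[1,-0.9,0],[1,-0.9,0],[1,-0.9,0]], rotation=[[0,0,0],[0,0,0],[0,0,0],[0,0,0],[0,0,0],[0,0,0],[0,0,0],[0,0,0],[0,0,0],[0,0,0]], fingers=[-1,-1,-1,-1,-1,-1,-1,-1,-1,-1])

```text
time_s: 2.15
ee_pos: [0.4504, -0.1034, 0.2483]
tool_rot: [-0.0, 0.986, 0.169, 0.0]
force: [0.5, 0.4, 0.5]
opening: 0.0
```

move_arm(offset=[[0.6,-0.5,0],[0,0,0],[0,0,0],[0,0,0]], rotation=[[0,0,0.7],[0,0,0.7],[0,0,0.7],[0,0,0]], fingers=[-1,-1,-1,-1])

```text
time_s: 2.55
ee_pos: [0.4581, -0.0909, 0.2482]
tool_rot: [-0.0, 0.998, 0.065, -0.0]
force: [-0.1, 0.6, -0.8]
opening: -0.001
```

move_arm(offset=[[0,0,0],[0,0,0],[0,0,0],[0,0,0],[0,0,0],[0,0,0],[0,0,0],[0,0,0]], rotation=[[0,1,0],[0,1,0],[0,1,0],[0,1,0],[0,1,0],[0,1,0],[0,1,0],[0,1,0]], fingers=[-1,-1,-1,-1,-1,-1,-1,-1])

```text
time_s: 3.35
ee_pos: [0.4607, -0.0939, 0.2548]
tool_rot: [-0.027, 0.92, 0.061, 0.386]
force: [-69.5, 34.2, -75.1]
opening: 0.0
```

move_arm(offset=[[0,0,0],[0,0,0],[0,0,0]], rotation=[[0,-1,0],[0,-1,0],[0,0,0]], fingers=[-1,-1,-1])

```text
time_s: 3.65
ee_pos: [0.4634, -0.0946, 0.2567]
tool_rot: [-0.02, 0.954, 0.064, 0.292]
force: [0.9, -0.5, 0.7]
opening: 0.001
```

```bash
python3 - <<'E'
from h import *
s=sensors.read_state()
for k in('joint_pos','dq','ee_pos','force','ft_torque'):print(k,s[k].round(3))
save('side','pics/side1.png')
E
```

```text
joint_pos [-0.388 -0.35  -0.844  0.547  0.284  2.697]
dq [-0.015 -0.023 -0.099 -0.105  0.047 -0.004]
ee_pos [ 0.463 -0.095  0.257]
force [ 0.882 -0.543  0.678]
ft_torque [-0.071  0.499 -0.024]
```

View pics/side1.png

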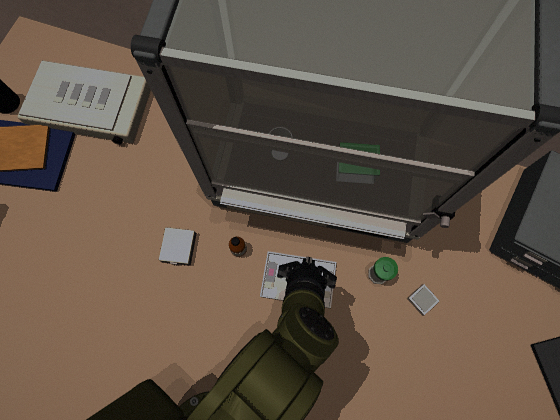

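Nothing is in contact: the gripper is over the tray near (310,280), clear of the lip and the glassware. The force spike came from a joint. The last joint is at 2.70 rad of 3.14, so that roll is bad. I'll roll the tool back a quarter turn so its x points left, which brings q6 to about 1.57, and then pitch up.

move_arm(offset=[[0,0,0],[0,0,0],[0,0,0],[0,0,0],[0,0,0],[0,0,0],[0,0,0],[0,0,0],[0,0,0],[0,0,0]], rotation=[[0,0,-0.5],[0,0,-1],[0,0,-1],[0,0,-1],[0,0,-1],[0,0,-1],[0,0,-1],[0,0,-1],[0,0,-1],[0,0,-1]], fingers=[-1,-1,-1,-1,-1,-1,-1,-1,-1,-1])

```text
time_s: 4.7
ee_pos: [0.46, -0.0939, 0.2525]
tool_rot: [0.115, 0.819, 0.494, 0.269]
force: [-0.2, 0.5, -0.9]
opening: 0.003
```

move_arm(offset=[[0,0,0],[0,0,0],[0,0,0],[0,0,0],[0,0,0],[0,0,0],[0,0,0],[0,0,0]], rotation=[[0,0,-1],[0,0,-1],[0,0,-1],[0,0,-1],[0,0,-1],[0,0,-1],[0,0,-0.2],[0,0,0]], fingers=[-1,-1,-1,-1,-1,-1,-1,-1])

```text
time_s: 5.5
ee_pos: [0.4604, -0.0941, 0.2531]
tool_rot: [0.191, 0.631, 0.718, 0.221]
force: [-0.1, 0.4, -0.1]
opening: 0.004
```

```bash
cat >> h.py <<'E'
from scipy.spatial.transform import Rotation as Ro
EX=np.array([np.cos(.13),np.sin(.13),0]); U=np.array([-EX[1],EX[0],0]); Zw=np.array([0,0,1.])
LIP=np.array([.5843,-.0698,.187])
def st():
    s=sensors.read_state(); q=s['tool_rot']; R=Ro.from_quat([*q[1:],q[0]]).as_matrix()
    print('t',s['time_s'],'q',s['joint_pos'].round(3),'ee',s['ee_pos'].round(4),'F',s['force'].round(1)); print('R cols in (ex,u,z):\n',(np.c_[EX,U,Zw].T@R).round(3))
    d=s['ee_pos']-LIP; print('rel lip (ex,u,z) mm',(1000*np.array([d@EX,d@U,d[2]])).round(1))
    return s,R
def rv(R,pitch=0):  # tool-frame rotvec to target: z=ex (pitched down), x=left
    z=np.cos(pitch)*EX-np.sin(pitch)*Zw; T=np.c_[U,np.cross(z,U),z]; return Ro.from_matrix(R.T@T).as_rotvec()
E
python3 - <<'E'
from h import *
s,R=st(); print(rv(R))
E
```

```text
t 5.5 q [-0.39  -0.352 -0.852  0.544  0.285  1.129] ee [ 0.4604 -0.0941  0.2531] F [-0.1  0.4 -0.1]
R cols in (ex,u,z):
 [[ 0.     0.829  0.559]
 [ 1.    -0.003  0.004]
 [ 0.004  0.559 -0.829]]
rel lip (ex,u,z) mm [-126.    -8.1   66.1]
[-0.9781174  -0.00192774 -0.0041631 ]
```

move_arm(offset=[[0,0.69,0.47],[0,0.69,0.47],[0,0.69,0.47],[0,0,0],[0,0,0],[0,0,0],[0,0,0]], rotation=[[0,0,0],[0,0,0],[0,0,0],[-0.5,0,0],[-0.5,0,0],[-0.5,0,0],[-0.5,0,0]], fingers=[-1,-1,-1,-1,-1,-1,-1])

```text
time_s: 6.2
ee_pos: [0.5106, -0.0876, 0.2535]
tool_rot: [0.254, 0.609, 0.692, 0.292]
force: [0.3, 0.4, -0.3]
opening: -0.001
```

```bash
python3 - <<'E'
from h import *
s,R=st(); print(rv(R))
E
```

```text
t 6.2 q [-0.387 -0.343 -0.982  0.209  0.364  1.194] ee [ 0.5106 -0.0876  0.2535] F [ 0.3  0.4 -0.3]
R cols in (ex,u,z):
 [[ 0.     0.7    0.714]
 [ 1.    -0.003  0.003]
 [ 0.005  0.714 -0.7  ]]
rel lip (ex,u,z) mm [-75.4  -8.1  66.5]
[-0.77592951 -0.00174628 -0.00427624]
```

```bash
cat > kin.py <<'E'
from h import *
from scipy.optimize import least_squares
Q=np.array([[-1.232017,.31411,-.048023,1.210166,0,1.57081],[-0.388,-0.35,-0.844,0.547,0.284,2.697],[-0.39,-0.352,-0.852,0.544,0.285,1.129],[-0.387,-0.343,-0.982,0.209,0.364,1.194]])
X=np.array([[.19924,-.56542,.24753],[.463,-.095,.257],[.4604,-.0941,.2531],[.5106,-.0876,.2535]])
def fk(q,p):
    r0,a,b,z0,c,d,e=p; A=q[1];B=q[1]-q[2];C=B+q[3]
    r=r0+a*np.sin(A)+b*np.cos(B)+e*np.sin(B); z=z0+a*np.cos(A)-b*np.sin(B)+e*np.cos(B)
    tz=np.array([np.cos(q[4])*np.cos(C),np.sin(q[4]),-np.cos(q[4])*np.sin(C)])
    v=np.array([r+c*np.cos(C),0,z-c*np.sin(C)])+d*tz
    R=Ro.from_euler('z',q[0]).as_matrix(); return R@v,R@tz
p0=np.array([0,.35,.3,.2,.08,.2,0])
f=lambda p:np.r_[np.concatenate([fk(q,p)[0]-x for q,x in zip(Q,X)])*1000,(p-p0)*.5]
o=least_squares(f,p0); p=o.x
if __name__=='__main__':
    print(p.round(3),o.fun[:12].round(1)); print([fk(q,p)[1].round(3) for q in Q])
    lo=np.array([-2.67,-.69,-1.03,-2.08,-1.42]);hi=np.array([2.67,1.73,1.25,2.16,1.45])
    for ex,z,pd in [(-75,66,.5),(-75,-40,.78),(-75,-40,.4),(-75,-40,0),(5,-40,0),(5,-40,.2),(5,-40,-.3),(5,30,0),(5,95,0),(5,95,.3),(5,95,-.3)]:
        t=LIP+EX*ex/1000+Zw*z/1000; tz=np.cos(pd)*EX-np.sin(pd)*Zw
        g=lambda q:np.r_[(fk(q,p)[0]-t)*1000,(fk(q,p)[1]-tz)*300]
        s=min((least_squares(g,q0,bounds=(lo,hi)) for q0 in ([-.38,-.34,-.9,.2,.3],[-.3,.6,.5,.2,.3],[-.3,.8,.9,0,.3])),key=lambda s:s.cost)
        print(ex,z,pd,s.x.round(2),'err',round(np.sqrt(2*s.cost),1))
E
python3 kin.py
```

```text
[-0.014  0.53   0.456  0.3    0.148  0.313  0.07 ] [-0.  -0.   0.   0.2  0.3 -0.2 -0.1 -0.   0.2 -0.1 -0.2  0. ]
[array([-0.   ,  0.001, -1.   ]), array([ 0.555,  0.076, -0.828]), array([ 0.553,  0.077, -0.83 ]), array([ 0.707,  0.096, -0.701])]
-75 66 0.5 [-0.49 -0.33 -1.03  0.07  0.56] err 53.5
-75 -40 0.78 [-0.37 -0.13 -1.03  0.03  0.36] err 30.2
-75 -40 0.4 [-0.64  0.03 -1.03 -0.12  0.8 ] err 108.1
-75 -40 0 [-1.    0.45 -1.03 -0.11  1.45] err 150.8
5 -40 0 [-0.54  1.06 -1.03 -2.08  0.91] err 110.4
5 -40 0.2 [-0.54  0.32 -1.03 -0.7   0.84] err 121.3
5 -40 -0.3 [-0.55  1.02 -1.03 -2.08  0.92] err 140.4
5 30 0 [-0.6   0.33 -1.03 -0.91  1.  ] err 143.7
5 95 0 [-0.55  0.02 -1.03 -0.6   0.87] err 130.9
5 95 0.3 [-0.4  -0.18 -1.03 -0.29  0.55] err 66.9
5 95 -0.3 [-0.53  0.81 -1.03 -2.08  0.9 ] err 136.2
```

```bash
cat > scan.py <<'E'
from kin import *
lo=np.array([-2.6,-.66,-1.0,-2.0,-1.38]);hi=np.array([2.6,1.7,1.22,2.1,1.4])
def ik(t,tz,starts=([-.38,-.34,-.9,.2,.3],[-.3,.6,.5,.2,-.6],[-.6,.2,-.5,-.3,1.2],[.5,.2,-.5,-.3,-1.2])):
    g=lambda q:np.r_[(fk(q,p)[0]-t)*1000,(fk(q,p)[1]-tz)*300]
    s=min((least_squares(g,q0,bounds=(lo,hi),max_nfev=60) for q0 in starts),key=lambda s:s.cost); return s.x,np.sqrt(2*s.cost)
def D(yaw,pd): return np.cos(pd)*(np.cos(yaw)*EX+np.sin(yaw)*U)-np.sin(pd)*Zw
if __name__=='__main__':
    for uo in(-.1,0,.1):
        print('u',uo)
        for pd in(0,.25,.4,.55,.7):
            row=[]
            for yaw in np.deg2rad([-75,-60,-45,-30,0,30,45,60,75]):
                e=[]
                for z in(-.03,.10):
                    tip=LIP+EX*.02+U*uo+Zw*z; d=D(yaw,pd); e.append(ik(tip-.017*d,d)[1])
                row.append('%4.0f/%-4.0f'%tuple(e))
            print(pd,*row)
E
time python3 scan.py
```

```text
u -0.1
0   18/18     21/44     76/98    126/140    76/98     13/13      8/11     18/35     53/75  
0.25    0/0      20/3      77/50    119/81     76/50      0/0       0/0       0/0       0/23  
0.4    0/0       1/0      51/18     85/43     51/18      0/0       0/0       0/0       0/0   
0.55    0/0       0/0      22/0      49/6      22/0       0/0       0/0       0/0       0/0   
0.7    0/0       0/0       0/0      11/0       0/0       0/0       0/0       0/0       0/0   
u 0
0   34/34      6/28     64/79    119/130   127/137    16/33     39/39      0/13     24/45  
0.25    0/0       0/0      56/34    111/77    118/83      4/0       0/0       0/0       0/0   
0.4    0/0       0/0      35/6      82/43     88/47      0/0       0/0       0/0       0/0   
0.55    0/0       0/0      11/0      50/7      55/11      0/0       0/0       0/0       0/0   
0.7    0/0       0/0       0/0      16/0      19/0       0/0       0/0       0/0       0/0   
u 0.1
0    0/7      48/47     53/47     94/103   170/164    61/71     31/28     10/10      3/21  
0.25    0/0       0/0      21/4      82/56    147/102    48/27      0/0       0/0       0/0   
0.4    0/0       0/0       5/0      60/26    111/64     29/0       0/0       0/0       0/0   
0.55    0/0       0/0       0/0      34/0      73/25      7/0       0/0       0/0       0/0   
0.7    0/0       0/0       0/0       4/0      35/0       0/0       0/0       0/0       0/0   
real	0m34.887s
user	0m35.239s
sys	0m0.184s
```

```bash
python3 - <<'E'
from scan import *
for uo in(-.1,-.06):
  for pd in(.2,.3):
    for yd in(22,28,34,40):
      for z in(-.04,.10):
        d=D(np.deg2rad(yd),pd); tip=LIP+EX*.016+U*uo+Zw*z; q,e=ik(tip-.017*d,d); q2,e2=ik(tip-.017*d-.08*EX,d)
        print(uo,pd,yd,z,q.round(2),round(e,1),'| back80',q2.round(2),round(e2,1))
E
```

```text
-0.1 0.2 22 -0.04 [-0.78  0.55 -0.99 -0.91  1.23] 0.0 | back80 [-0.93  0.44 -1.   -0.44  1.33] 0.0
-0.1 0.2 22 0.1 [-0.78  0.19 -0.93 -0.49  1.23] 0.0 | back80 [-0.93  0.1  -0.91 -0.01  1.33] 0.0
-0.1 0.2 28 -0.04 [-0.79  0.52 -0.85 -0.47  1.32] 0.0 | back80 [-0.93  0.48 -0.77  0.22  1.37] 0.0
-0.1 0.2 28 0.1 [-0.79  0.23 -0.78 -0.1   1.32] 0.0 | back80 [-0.93  0.23 -0.68  0.56  1.37] 0.0
-0.1 0.2 34 -0.04 [-0.8   0.55 -0.64  0.15  1.36] 0.0 | back80 [-0.93  0.61 -0.53  0.82  1.35] 0.0
-0.1 0.2 34 0.1 [-0.8   0.32 -0.56  0.45  1.36] 0.0 | back80 [-0.93  0.4  -0.46  1.1   1.35] 0.0
-0.1 0.2 40 -0.04 [-0.8   0.67 -0.37  0.79  1.36] 0.0 | back80 [-0.92  0.74 -0.34  1.21  1.3 ] 0.0
-0.1 0.2 40 0.1 [-0.8   0.49 -0.3   1.05  1.36] 0.0 | back80 [-0.92  0.54 -0.29  1.46  1.3 ] 0.0
-0.1 0.3 22 -0.04 [-0.76  0.42 -0.94 -0.55  1.15] 0.0 | back80 [-0.91  0.35 -0.95 -0.18  1.24] 0.0
-0.1 0.3 22 0.1 [-0.76  0.12 -0.85 -0.15  1.15] 0.0 | back80 [-0.91  0.06 -0.83  0.23  1.24] 0.0
-0.1 0.3 28 -0.04 [-0.78  0.44 -0.8  -0.18  1.22] 0.0 | back80 [-0.91  0.41 -0.77  0.27  1.27] 0.0
-0.1 0.3 28 0.1 [-0.7
[... 1354 characters left out ...]
22] 10.0
-0.06 0.3 22 0.1 [-0.7   0.07 -0.93 -0.27  1.11] 0.0 | back80 [-0.86 -0.02 -0.94  0.07  1.21] 0.0
-0.06 0.3 28 -0.04 [-0.72  0.41 -0.9  -0.37  1.2 ] 0.0 | back80 [-0.87  0.36 -0.89  0.05  1.26] 0.0
-0.06 0.3 28 0.1 [-0.72  0.12 -0.8   0.01  1.2 ] 0.0 | back80 [-0.87  0.09 -0.78  0.44  1.26] 0.0
-0.06 0.3 34 -0.04 [-0.73  0.44 -0.74  0.04  1.25] 0.0 | back80 [-0.87  0.44 -0.7   0.49  1.27] 0.0
-0.06 0.3 34 0.1 [-0.73  0.21 -0.64  0.37  1.25] 0.0 | back80 [-0.87  0.22 -0.6   0.82  1.27] 0.0
-0.06 0.3 40 -0.04 [-0.74  0.53 -0.54  0.49  1.27] 0.0 | back80 [-0.86  0.55 -0.53  0.86  1.25] 0.0
-0.06 0.3 40 0.1 [-0.74  0.33 -0.45  0.78  1.27] 0.0 | back80 [-0.86  0.36 -0.44  1.15  1.25] 0.0
```

```bash
cat > path.py <<'E'
from scan import *
def arm(q): return Ro.from_euler('z',q[0])*Ro.from_euler('y',q[1]-q[2]+q[3])*Ro.from_euler('z',q[4])
def rot(q): w=q; return Ro.from_quat([*w[1:],w[0]])
q0=np.array([-1.23201710,.314110472,-.0480233133,1.21016602,0,1.57081331])
M=(arm(q0)*Ro.from_euler('x',q0[5])).inv()*rot([-7.4e-4,.985689,.168572,-1.2e-4])
def q6of(q,R): v=(arm(q).inv()*R*M.inv()).as_rotvec(); return v[0],np.linalg.norm(v[1:])
def target(tip,yaw,pd,up=None):  # x horizontal-left
    d=D(yaw,pd); x=np.cross(Zw,d); x/=np.linalg.norm(x); return tip-.017*d,Ro.from_matrix(np.c_[x,np.cross(d,x),d])
def plan(p1,R1,n,show=True):
    s=sensors.read_state(); p0_,R0=s['ee_pos'],rot(s['tool_rot']); rvv=(R0.inv()*R1).as_rotvec(); q=s['joint_pos'][:5]; P0,Rc=p0_,R0
    print('rotvec/n share',(rvv/n/.1).round(2),'speed mm/row',1000*np.linalg.norm(p1-p0_)/n)
    for k in range(1,n+1):
        R=R0*Ro.from_rotvec(rvv*k/n); pp=p0_+(p1-p0_)*k/n
        qn,e=ik(pp,R.as_matrix()[:,2],[q]); off=Rc.as_matrix().T@(pp-P0)/.02
        print(k,'off',off.round(2),'q',qn.round(2),'q6',round(q6of(qn,R)[0],2),'err',round(e,1),'dq/s',round(abs(qn-q).max()*10,2)); q=qn;P0,Rc=pp,R
E
python3 - <<'E'
from path import *
s=sensors.read_state(); print(q6of(s['joint_pos'],rot(s['tool_rot'])),s['joint_pos'][5])
pt,Rt=target(LIP-.064*EX-.1*U+.03*Zw,np.deg2rad(32),.3)
plan(pt,Rt,16)
E
```

```text
(np.float64(1.194426625434551), np.float64(1.4456205598742448e-05)) 1.1944272300922993
rotvec/n share [-0.29  0.3  -0.18] speed mm/row 6.581742377962531
1 off [-0.31 -0.07  0.06] q [-0.44 -0.32 -0.99  0.18  0.44] q6 1.14 err 0.0 dq/s 0.73
2 off [-0.31 -0.08  0.05] q [-0.49 -0.3  -1.    0.15  0.51] q6 1.08 err 0.1 dq/s 0.74
3 off [-0.31 -0.09  0.04] q [-0.54 -0.27 -1.    0.14  0.58] q6 1.03 err 0.8 dq/s 0.73
4 off [-0.31 -0.1   0.03] q [-0.59 -0.24 -1.    0.12  0.65] q6 0.97 err 0.6 dq/s 0.71
5 off [-0.31 -0.1   0.01] q [-0.63 -0.2  -1.    0.11  0.72] q6 0.91 err 0.0 dq/s 0.69
6 off [-0.31 -0.11  0.  ] q [-0.67 -0.16 -0.99  0.1   0.79] q6 0.86 err 0.0 dq/s 0.67
7 off [-0.31 -0.11 -0.01] q [-0.71 -0.12 -0.98  0.1   0.85] q6 0.79 err 0.0 dq/s 0.64
8 off [-0.31 -0.12 -0.02] q [-0.74 -0.08 -0.96  0.12  0.91] q6 0.73 err 0.0 dq/s 0.61
9 off [-0.3  -0.12 -0.04] q [-0.77 -0.03 -0.93  0.14  0.97] q6 0.66 err 0.0 dq/s 0.58
10 off [-0.3  -0.13 -0.05] q [-0.8   0.02 -0.91  0.17  1.03] q6 0.58 err 0.0 dq/s 0.55
11 off [-0.3  -0.13 -0.06] q [-0.83  0.07 -0.87  0.22  1.08] q6 0.5 err 0.0 dq/s 0.51
12 off [-0.29 -0.13 -0.07] q [-0.85  0.12 -0.83  0.28  1.13] q6 0.41 err 0.0 dq/s 0.61
13 off [-0.29 -0.14 -0.09] q [-0.87  0.17 -0.79  0.35  1.17] q6 0.3 err 0.0 dq/s 0.78
14 off [-0.28 -0.14 -0.1 ] q [-0.89  0.23 -0.73  0.45  1.21] q6 0.18 err 0.0 dq/s 0.98
15 off [-0.28 -0.14 -0.11] q [-0.9   0.29 -0.67  0.57  1.24] q6 0.05 err 0.0 dq/s 1.19
16 off [-0.27 -0.14 -0.12] q [-0.91  0.36 -0.6   0.71  1.27] q6 -0.11 err 0.0 dq/s 1.41
```

The kinematic fit matches the robot exactly (q6 predicted at 1.194). The slanted approach under the lip, with the tool yawed 32° and pitched 17° down, is reachable. I'll go to the standoff pose.

move_arm(offset=[[-0.31,-0.07,0.06],[-0.31,-0.08,0.05],[-0.31,-0.09,0.04],[-0.31,-0.1,0.03],[-0.31,-0.1,0.01],[-0.31,-0.11,0],[-0.31,-0.11,-0.01],[-0.31,-0.12,-0.02]], rotation=[[-0.29,0.3,-0.18],[-0.29,0.3,-0.18],[-0.29,0.3,-0.18],[-0.29,0.3,-0.18],[-0.29,0.3,-0.18],[-0.29,0.3,-0.18],[-0.29,0.3,-0.18],[-0.29,0.3,-0.18]], fingers=[-1,-1,-1,-1,-1,-1,-1,-1])

```text
time_s: 7.0
ee_pos: [0.5158, -0.1377, 0.238]
tool_rot: [0.258, 0.485, 0.721, 0.422]
force: [1.0, 0.3, -0.5]
opening: -0.001
```

move_arm(offset=[[-0.3,-0.12,-0.04],[-0.3,-0.13,-0.05],[-0.3,-0.13,-0.06],[-0.29,-0.13,-0.07],[-0.29,-0.14,-0.09],[-0.28,-0.14,-0.1],[-0.28,-0.14,-0.11],[-0.27,-0.14,-0.12],[0,0,0]], rotation=[[-0.29,0.3,-0.18],[-0.29,0.3,-0.18],[-0.29,0.3,-0.18],[-0.29,0.3,-0.18],[-0.29,0.3,-0.18],[-0.29,0.3,-0.18],[-0.29,0.3,-0.18],[-0.29,0.3,-0.18],[0,0,0]], fingers=[-1,-1,-1,-1,-1,-1,-1,-1,-1])

```text
time_s: 7.9
ee_pos: [0.5218, -0.1889, 0.2212]
tool_rot: [0.252, 0.347, 0.726, 0.537]
force: [0.9, -0.6, -0.8]
opening: -0.003
```

```bash
python3 - <<'E'
from path import *
s,R=st(); 
a=save('side','pics/a.png'); b=save('scene','pics/b.png')
A=cv2.imread('pics/a.png')[150:360,180:470];B=cv2.imread('pics/b.png')[170:380,200:490]
f=lambda i:cv2.resize(i,(400,290),interpolation=cv2.INTER_CUBIC)
cv2.imwrite('pics/ab1.png',np.clip(np.hstack([f(A),f(B)])*1.6,0,255).astype(np.uint8))
pt,Rt=target(LIP-.054*EX-.1*U-.055*Zw,np.deg2rad(32),.3)
plan(pt,Rt,8)
E
```

```text
t 7.9 q [-0.918  0.361 -0.624  0.693  1.269 -0.105] ee [ 0.5218 -0.1889  0.2212] F [ 0.9 -0.6 -0.8]
R cols in (ex,u,z):
 [[-0.526  0.255  0.811]
 [ 0.85   0.15   0.504]
 [ 0.007  0.955 -0.295]]
rel lip (ex,u,z) mm [ -77.4 -110.    34.2]
rotvec/n share [-0.    0.   -0.01] speed mm/row 10.685973365338661
1 off [-0.03 -0.49  0.21] q [-0.91  0.38 -0.61  0.67  1.27] q6 -0.09 err 0.0 dq/s 0.19
2 off [-0.03 -0.49  0.21] q [-0.91  0.39 -0.62  0.64  1.27] q6 -0.08 err 0.0 dq/s 0.3
3 off [-0.03 -0.49  0.21] q [-0.91  0.41 -0.63  0.61  1.27] q6 -0.08 err 0.0 dq/s 0.3
4 off [-0.03 -0.49  0.21] q [-0.91  0.43 -0.63  0.58  1.27] q6 -0.07 err 0.0 dq/s 0.3
5 off [-0.03 -0.49  0.21] q [-0.9   0.44 -0.64  0.55  1.27] q6 -0.07 err 0.0 dq/s 0.3
6 off [-0.03 -0.49  0.21] q [-0.9   0.46 -0.64  0.52  1.27] q6 -0.06 err 0.0 dq/s 0.29
7 off [-0.03 -0.49  0.21] q [-0.9   0.48 -0.65  0.49  1.27] q6 -0.05 err 0.0 dq/s 0.29
8 off [-0.03 -0.49  0.21] q [-0.9   0.5  -0.65  0.46  1.27] q6 -0.05 err 0.0 dq/s 0.29
```

View pics/ab1.png

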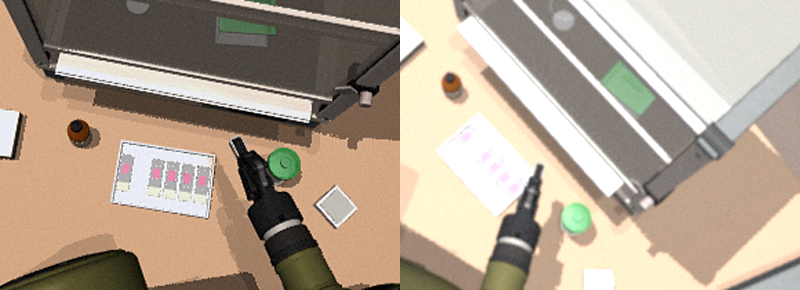

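The side crop shows the tip at about (238,140), clear of the lip, with the gripper beside the green jar lid at (285,163). Shifting 50 mm left gives more room to the jar. I'll plan the rest from there.

```bash
python3 - <<'E'
from path import *
s=sensors.read_state(); R0=rot(s['tool_rot'])
wp=[target(LIP+e*EX-.05*U+z*Zw,np.deg2rad(32),.3) for e,z in((-.054,.03),(-.054,-.055),(.016,-.055),(.016,.095))]
q=s['joint_pos'][:5];pp=s['ee_pos']
for p1,R1 in wp:
    for f in(.5,1):
        q,e=ik(pp+(p1-pp)*f,R1.as_matrix()[:,2],[q]); print(q.round(2),round(q6of(q,R1)[0],2),round(e,1))
    print('shift/20mm',(R0.as_matrix().T@(p1-pp)/.02).round(2)); pp=p1
E
```

```text
[-0.88  0.31 -0.68  0.57  1.27] 0.02 0.0
[-0.84  0.26 -0.76  0.41  1.27] 0.15 0.0
shift/20mm [1.88 0.51 1.66]
[-0.84  0.34 -0.79  0.3   1.27] 0.15 0.0
[-0.84  0.42 -0.81  0.19  1.27] 0.15 0.0
shift/20mm [-0.02 -4.06  1.26]
[-0.78  0.43 -0.83 -0.02  1.25] 0.35 0.0
[-0.72  0.45 -0.83 -0.2   1.23] 0.51 0.0
shift/20mm [-1.84  0.89  2.84]
[-0.72  0.3  -0.79 -0.01  1.23] 0.51 0.0
[-0.72  0.17 -0.73  0.19  1.23] 0.51 0.0
shift/20mm [ 0.03  7.16 -2.22]
```

move_arm(offset=[[0.47,0.13,0.415],[0.47,0.13,0.415],[0.47,0.13,0.415],[0.47,0.13,0.415],[0,-0.68,0.21],[0,-0.68,0.21],[0,-0.68,0.21],[0,-0.68,0.21],[0,-0.68,0.21],[0,-0.68,0.21]], rotation=[[0,0,0],[0,0,0],[0,0,0],[0,0,0],[0,0,0],[0,0,0],[0,0,0],[0,0,0],[0,0,0],[0,0,0]], fingers=[-1,-1,-1,-1,-1,-1,-1,-1,-1,-1])

```text
time_s: 9.0
ee_pos: [0.5244, -0.1358, 0.138]
tool_rot: [0.254, 0.345, 0.727, 0.536]
force: [0.1, 0.7, -0.1]
opening: 0.004
```

move_arm(offset=[[0,0,0],[-0.31,0.15,0.47],[-0.31,0.15,0.47],[-0.31,0.15,0.47],[-0.31,0.15,0.47],[-0.31,0.15,0.47],[0,0,0]], rotation=[[0,0,0],[0,0,0],[0,0,0],[0,0,0],[0,0,0],[0,0,0],[0,0,0]], fingers=[-1,-1,-1,-1,-1,-1,-1])

```text
time_s: 9.7
ee_pos: [0.5832, -0.1287, 0.1396]
tool_rot: [0.254, 0.344, 0.727, 0.537]
force: [0.7, -0.1, -0.4]
opening: -0.001
```

```bash
python3 - <<'E'
from path import *
s,R=st(); tip=s['ee_pos']+.017*R[:,2]-LIP; print('tip rel',tip@EX,tip@U,tip[2])
save('side','pics/a.png'); save('scene','pics/b.png')
f=lambda n,x,y:cv2.resize(cv2.imread(n)[y:y+87,x:x+120],(400,290),interpolation=cv2.INTER_CUBIC)
cv2.imwrite('pics/ab2.png',np.clip(np.hstack([f('pics/a.png',300,180),f('pics/b.png',270,230)])*1.5,0,255).astype(np.uint8))
E
```

```text
t 9.7 q [-0.737  0.441 -0.85  -0.165  1.238  0.465] ee [ 0.5832 -0.1287  0.1396] F [ 0.7 -0.1 -0.4]
R cols in (ex,u,z):
 [[-0.528  0.25   0.811]
 [ 0.849  0.157  0.505]
 [-0.001  0.956 -0.295]]
rel lip (ex,u,z) mm [ -8.7 -58.3 -47.4]
tip rel 0.005050900533006083 -0.04971531323559761 -0.05244571050706087
```

View pics/ab2.png

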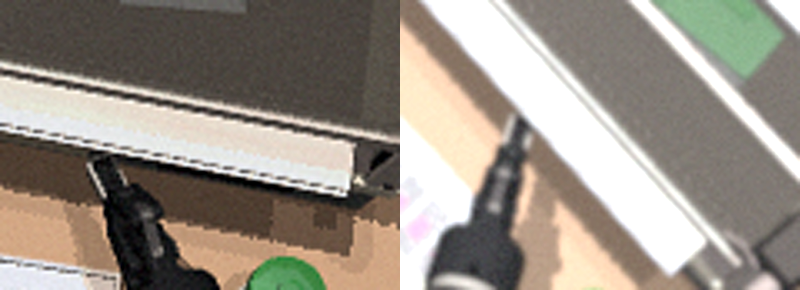

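The tip has just reached the lip's front edge from below and is disappearing under it near (518,118) in the right-hand crop. I'll go in 13 mm more, then rise until contact.

move_arm(offset=[[-0.34,0.16,0.51],[-0.34,0.16,0.51],[0,0,0],[0,0.24,-0.07],[0,0.24,-0.07],[0,0.24,-0.07]], rotation=[[0,0,0],[0,0,0],[0,0,0],[0,0,0],[0,0,0],[0,0,0]], fingers=[-1,-1,-1,-1,-1,-1])

```text
time_s: 10.4
ee_pos: [0.6066, -0.1258, 0.1529]
tool_rot: [0.253, 0.346, 0.727, 0.537]
force: [-7.1, -0.1, -2.5]
opening: -0.0
```

move_arm(offset=[[0,0.12,-0.04],[0,0.12,-0.04],[0,0.12,-0.04],[0,0.12,-0.04]], rotation=[[0,0,0],[0,0,0],[0,0,0],[0,0,0]], fingers=[-1,-1,-1,-1])

```text
time_s: 10.8
ee_pos: [0.6072, -0.1262, 0.1631]
tool_rot: [0.253, 0.346, 0.727, 0.537]
force: [-5.4, -1.4, -3.0]
opening: 0.001
```

move_arm(offset=[[0,0.12,-0.04],[0,0.12,-0.04],[0,0.12,-0.04],[0,0.12,-0.04]], rotation=[[0,0,0],[0,0,0],[0,0,0],[0,0,0]], fingers=[-1,-1,-1,-1])

```text
time_s: 11.2
ee_pos: [0.6072, -0.1262, 0.1732]
tool_rot: [0.253, 0.346, 0.727, 0.537]
force: [-4.7, 0.1, -1.2]
opening: 0.002
```

That step was larger than I meant, and the tip is lightly touching the fixed front at about 5–7 N. I'll back off 12 mm and continue up.

move_arm(offset=[[0.16,-0.08,-0.25],[0.16,-0.08,-0.25],[0,0,0]], rotation=[[0,0,0],[0,0,0],[0,0,0]], fingers=[-1,-1,-1])

```text
time_s: 11.5
ee_pos: [0.595, -0.1285, 0.1733]
tool_rot: [0.254, 0.346, 0.727, 0.537]
force: [0.4, -0.1, -0.5]
opening: -0.002
```

move_arm(offset=[[0,0.12,-0.04],[0,0.12,-0.04],[0,0.12,-0.04],[0,0.12,-0.04]], rotation=[[0,0,0],[0,0,0],[0,0,0],[0,0,0]], fingers=[-1,-1,-1,-1])

```text
time_s: 11.9
ee_pos: [0.5953, -0.1283, 0.1835]
tool_rot: [0.253, 0.345, 0.727, 0.537]
force: [-0.1, -0.6, 0.9]
opening: -0.0
```

```bash
python3 - <<'E'
from path import *
s,R=st(); tip=s['ee_pos']+.017*R[:,2]-LIP; print('tip rel',tip@EX,tip@U,tip[2])
save('side','pics/a.png'); save('scene','pics/b.png')
f=lambda n,x,y:cv2.resize(cv2.imread(n)[y:y+87,x:x+120],(400,290),interpolation=cv2.INTER_CUBIC)
cv2.imwrite('pics/ab3.png',np.clip(np.hstack([f('pics/a.png',330,180),f('pics/b.png',290,240)])*1.5,0,255).astype(np.uint8))
E
```

```text
t 11.9 q [-0.719  0.357 -0.822 -0.097  1.229  0.515] ee [ 0.5953 -0.1283  0.1835] F [-0.1 -0.6  0.9]
R cols in (ex,u,z):
 [[-0.527  0.252  0.811]
 [ 0.85   0.154  0.504]
 [ 0.002  0.955 -0.296]]
rel lip (ex,u,z) mm [  3.3 -59.4  -3.5]
tip rel 0.017080851568320853 -0.05080498564123691 -0.008566215235508962
```

View pics/ab3.png

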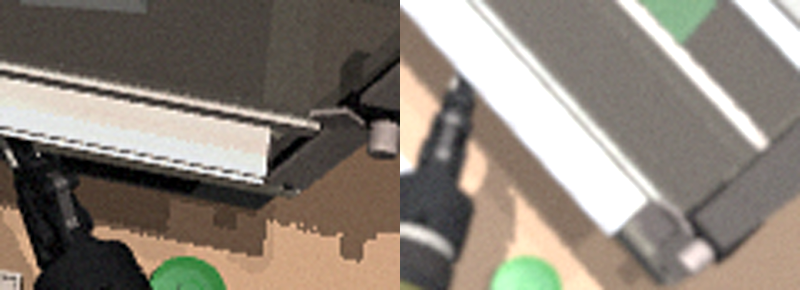

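```bash
python3 - <<'E'
from h import *
import pickle
d=pickle.load(open('c0.pkl','rb')); S,D=d['scene'],d['side']
print(tri(S,(351.4,312.4),D,(404,238.6)),tri(S,(353.6,311.1),D,(408.9,234.9)))
Rr=LIP-.235*U if 0 else None
from h import LIP,U,Zw
for h in(0,10,20,30,40,60,100,120,130): X=LIP-.235*U+h/1000*Zw; print(h,proj(S,X).round(1),proj(D,X).round(1))
E
```

```text
(array([ 0.61331387, -0.30207638,  0.19275991]), np.float64(0.00045937908232605347)) (array([ 0.61400088, -0.30390185,  0.22707989]), np.float64(0.00038051780730716337))
0 [[351.7 312.7]] [[403.7 238.6]]
10 [[352.2 312.2]] [[404.9 237.6]]
20 [[352.6 311.6]] [[406.1 236.6]]
30 [[353.1 311.1]] [[407.3 235.6]]
40 [[353.6 310.5]] [[408.5 234.6]]
60 [[354.6 309.4]] [[411.1 232.4]]
100 [[356.7 307. ]] [[416.5 227.8]]
120 [[357.8 305.8]] [[419.3 225.4]]
130 [[358.4 305.1]] [[420.8 224.1]]
```

move_arm(offset=[[0,0.12,-0.04],[0,0.12,-0.04],[0,0.12,-0.04],[0,0.12,-0.04],[0,0.12,-0.04]], rotation=[[0,0,0],[0,0,0],[0,0,0],[0,0,0],[0,0,0]], fingers=[-1,-1,-1,-1,-1])

```text
time_s: 12.5
ee_pos: [0.5949, -0.1284, 0.196]
tool_rot: [0.253, 0.345, 0.727, 0.537]
force: [0.2, 0.7, 0.5]
opening: -0.0
```

The lip has already risen about 35 mm: the deeper finger section carried it while I was too far in. Now the fingertip sits just below it again. I'll continue up, watching the force.

move_arm(offset=[[0,0.12,-0.04],[0,0.12,-0.04],[0,0.12,-0.04],[0,0.12,-0.04]], rotation=[[0,0,0],[0,0,0],[0,0,0],[0,0,0]], fingers=[-1,-1,-1,-1])

```text
time_s: 12.9
ee_pos: [0.5948, -0.1286, 0.2061]
tool_rot: [0.253, 0.345, 0.727, 0.537]
force: [0.2, 0.2, -0.5]
opening: -0.003
```

move_arm(offset=[[0,0.12,-0.04],[0,0.12,-0.04],[0,0.12,-0.04],[0,0.12,-0.04]], rotation=[[0,0,0],[0,0,0],[0,0,0],[0,0,0]], fingers=[-1,-1,-1,-1])

```text
time_s: 13.3
ee_pos: [0.5946, -0.1287, 0.216]
tool_rot: [0.253, 0.346, 0.727, 0.537]
force: [0.8, 1.1, -2.6]
opening: 0.004
```

move_arm(offset=[[0,0.24,-0.07],[0,0.24,-0.07],[0,0.24,-0.07],[0,0.24,-0.07],[0,0.24,-0.07],[0,0.24,-0.07],[0,0.24,-0.07],[0,0.24,-0.07],[0,0.24,-0.07],[0,0.24,-0.07]], rotation=[[0,0,0],[0,0,0],[0,0,0],[0,0,0],[0,0,0],[0,0,0],[0,0,0],[0,0,0],[0,0,0],[0,0,0]], fingers=[-1,-1,-1,-1,-1,-1,-1,-1,-1,-1])

```text
time_s: 14.3
ee_pos: [0.5953, -0.1283, 0.2664]
tool_rot: [0.253, 0.345, 0.727, 0.537]
force: [-2.7, -0.7, -2.3]
opening: -0.001
```

```bash
cat > look.py <<'E'
from path import *
import sys
n=sys.argv[1]
s,R=st(); tip=s['ee_pos']+.017*R[:,2]-LIP; print('tip rel',tip@EX,tip@U,tip[2])
# average several frames for noise
def avg(c): return np.mean([vision.read_camera(c)['pixels'][:,:,::-1].astype(float) for _ in range(4)],0)
A,B=avg('side'),avg('scene'); np.save(f'{n}.npy',np.stack([A,B]))
f=lambda I,x,y:cv2.resize(np.clip(I*1.5,0,255).astype(np.uint8)[y:y+60,x:x+50],(400,480),interpolation=cv2.INTER_CUBIC)
cv2.imwrite(f'pics/{n}.png',np.hstack([f(A,400,190),f(B,340,275)]))
E
python3 look.py l1
```

```text
t 14.3 q [-0.719  0.204 -0.756  0.123  1.229  0.516] ee [ 0.5953 -0.1283  0.2664] F [-2.7 -0.7 -2.3]
R cols in (ex,u,z):
 [[-0.527  0.253  0.811]
 [ 0.85   0.154  0.504]
 [ 0.002  0.955 -0.296]]
rel lip (ex,u,z) mm [  3.3 -59.4  79.4]
tip rel 0.01712360369652706 -0.05085321576420655 0.07436342903023618
```

View pics/l1.png

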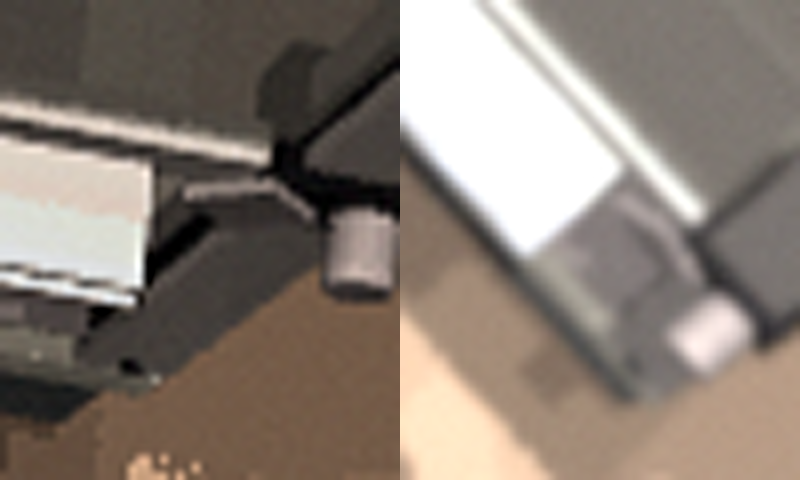

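Measured in this view:
- **Lip front-right corner:** side (416.9,228.1), scene (355.6,306.9), so a rise of about 100 mm.
- **Arrow tip:** side (423.1,214.1), scene (367.3,300).

I'll compute the remaining rise with the corner residual cancelled.

```bash
python3 - <<'E'
from h import *
import pickle
from scipy.optimize import least_squares
d=pickle.load(open('c0.pkl','rb')); S,D=d['scene'],d['side']
X=lambda e,u,z:LIP+e*EX+u*U+z*Zw
c=np.r_[355.6,306.9,416.9,228.1]; t=np.r_[367.3,300,423.1,214.1]
pj=lambda x:np.r_[proj(S,x)[0],proj(D,x)[0]]
o=least_squares(lambda a:pj(X(a[0]/1000,-.235,a[1]/1000))-c,[0,100]); print('corner ex,h',o.x,o.fun.round(2))
o2=least_squares(lambda a:pj(X(a[0]/1000,-.240,a[1]/1000))-t,[28,120]); print('tip',o2.x,o2.fun.round(2), 'sd',np.sqrt(np.diag(np.linalg.inv(o2.jac.T@o2.jac))))
print('corner free',[(v-LIP)@np.c_[EX,U,Zw] for v in (tri(S,c[:2],D,c[2:])[0],tri(S,t[:2],D,t[2:])[0])])
E
```

```text
corner ex,h [ -2.41539543 104.44403909] [0.67 0.46 0.1  0.19]
tip [ 27.03138183 122.25484802] [-0.07  0.04 -0.02 -0.07] sd [2.75107358 7.14927263]
corner free [array([-0.0040006 , -0.23316907,  0.11003023]), array([ 0.02715399, -0.24010286,  0.12192031])]
```

move_arm(offset=[[0,0.19,-0.06],[0,0.19,-0.06],[0,0,0],[0,-0.24,0.07],[0,-0.24,0.07],[0,-0.24,0.07],[0,-0.24,0.07]], rotation=[[0,0,0],[0,0,0],[0,0,0],[0,0,0],[0,0,0],[0,0,0],[0,0,0]], fingers=[-1,-1,-1,-1,-1,-1,-1])

```text
time_s: 15.4
ee_pos: [0.5949, -0.1285, 0.2533]
tool_rot: [0.253, 0.346, 0.727, 0.537]
force: [0.0, -1.6, -0.9]
opening: -0.0
```

move_arm(offset=[[0.395,-0.19,-0.61],[0.395,-0.19,-0.61],[0.395,-0.19,-0.61],[0.395,-0.19,-0.61],[0.395,-0.19,-0.61],[0.395,-0.19,-0.61],[0,0,0]], rotation=[[0,0,0],[0,0,0],[0,0,0],[0,0,0],[0,0,0],[0,0,0],[0,0,0]], fingers=[-1,-1,-1,-1,-1,-1,-1])

```text
time_s: 16.1
ee_pos: [0.5049, -0.1407, 0.2534]
tool_rot: [0.253, 0.347, 0.726, 0.537]
force: [-0.1, 0.1, -0.5]
opening: -0.001
```

```bash
cat > view.py <<'E'
from path import *
T=np.array([[4.84e-4,-.9646309,-.2636037,.0649685],[.9999992,1.53e-4,1.2764e-3,-1.842e-4],[-1.1909e-3,-.2636041,.9646302,-.1251604],[0,0,0,1]])
def wproj(pt,R,X):
    Xt=R.as_matrix().T@(X-pt); c=np.linalg.inv(T)@np.r_[Xt,1]; return 306.56*c[:2]/c[2]+[277.9,208.4],c[2]
if __name__=='__main__':
    s=sensors.read_state(); print(s['ee_pos'],s['joint_pos'].round(2))
    tipA=LIP+.027*EX-.24*U+.122*Zw; out=[]
    for e in(-.15,-.10):
     for u in(-.16,-.1,-.04):
      for z in(.06,.12,.18):
       for yd in(-30,-15,0,20):
        for pd in(.3,.5,.7,.9):
         tt=LIP+e*EX+u*U+z*Zw; pt,R=target(tt,np.deg2rad(yd),pd)
         q,er=ik(pt,R.as_matrix()[:,2],[s['joint_pos'][:5],[-.6,-.1,-.9,.2,.9]])
         if er>1: continue
         for roll in(0,90,-90,45,-45):
          Rr=R*Ro.from_euler('z',roll,degrees=True); uv,dz=wproj(pt,Rr,tipA); uv2,_=wproj(pt,Rr,tipA+.08*U)
          q6=q6of(q,Rr)[0]
          ok=lambda w:40<w[0]<520 and 40<w[1]<380
          if dz>.1 and ok(uv) and ok(uv2) and abs(q6)<2.9:
            C=pt+Rr.as_matrix()@T[:3,3]; v=tipA-C; el=np.degrees(np.arcsin(-v[2]/np.linalg.norm(v)))
            out.append((round(el,0),round(np.linalg.norm(v),2),e,u,z,yd,pd,roll,uv.round(),q.round(2),round(q6,2)))
    out.sort(key=lambda r:abs(r[0])); print(len(out)); [print(*r) for r in out[:14]]
E
python3 view.py
```

```text
[ 0.50491998 -0.14072946  0.25335411] [-0.88  0.21 -0.74  0.61  1.27  0.02]
489
1.0 0.33 -0.15 -0.16 0.06 20 0.5 0 [411. 353.] [-1.09  0.14 -0.65  0.78  1.07] 0.01
-1.0 0.34 -0.15 -0.16 0.12 20 0.3 -45 [214. 318.] [-1.15  0.19 -0.59  0.97  1.27] -0.97
-1.0 0.36 -0.15 -0.1 0.12 20 0.3 -45 [168. 361.] [-1.1   0.05 -0.75  0.81  1.27] -0.82
-1.0 0.3 -0.1 -0.16 0.06 -15 0.7 -45 [358. 367.] [-0.68 -0.29 -1.    0.07  0.41] 0.41
1.0 0.28 -0.1 -0.16 0.06 20 0.5 0 [406. 373.] [-0.98  0.13 -0.67  0.58  1.06] 0.22
-1.0 0.29 -0.1 -0.16 0.12 20 0.3 -45 [205. 327.] [-1.04  0.13 -0.66  0.62  1.27] -0.62
-1.0 0.31 -0.1 -0.1 0.12 20 0.3 -45 [149. 379.] [-0.98 -0.01 -0.83  0.41  1.25] -0.43
2.0 0.34 -0.15 -0.16 0.12 0 0.5 -90 [202. 272.] [-1.04 -0.27 -0.94  0.28  0.94] -0.84
2.0 0.32 -0.15 -0.16 0.12 20 0.5 -90 [134. 271.] [-1.09  0.07 -0.57  0.93  1.07] -1.56
2.0 0.33 -0.15 -0.1 0.12 20 0.5 -90 [ 59. 271.] [-1.03 -0.06 -0.71  0.82  1.07] -1.45
2.0 0.29 -0.1 -0.16 0.12 0 0.5 -90 [189. 271.] [-0.91 -0.24 -0.94  0.11  0.86] -0.68
2.0 0.27 -0.1 -0.16 0.12 20 0.5 -90 [128. 269.] [-0.98  0.06 -0.59  0.73  1.06] -1.35
-3.0 0.34 -0.15 -0.16 0.06 0 0.7 -90 [193. 374.] [-0.94 -0.21 -0.89  0.37  0.73] -0.86
-3.0 0.34 -0.15 -0.16 0.06 20 0.3 0 [380. 337.] [-1.15  0.27 -0.65  0.83  1.27] -0.19
```

```bash
python3 - <<'E'
from path import *
pt,R=target(LIP-.15*EX-.16*U+.06*Zw,np.deg2rad(20),.5); plan(pt,R,10)
E
```

```text
rotvec/n share [ 0.2  -0.19  0.07] speed mm/row 12.974822555807524
1 off [-0.25 -0.17 -0.58] q [-0.9   0.2  -0.71  0.64  1.25] q6 0.02 err 0.0 dq/s 0.37
2 off [-0.26 -0.18 -0.57] q [-0.92  0.2  -0.7   0.67  1.23] q6 0.01 err 0.0 dq/s 0.25
3 off [-0.27 -0.19 -0.56] q [-0.95  0.19 -0.7   0.69  1.21] q6 0.0 err 0.0 dq/s 0.22
4 off [-0.28 -0.2  -0.55] q [-0.97  0.18 -0.69  0.71  1.19] q6 -0.0 err 0.0 dq/s 0.22
5 off [-0.29 -0.2  -0.54] q [-0.99  0.17 -0.68  0.73  1.17] q6 -0.0 err 0.0 dq/s 0.21
6 off [-0.31 -0.21 -0.53] q [-1.01  0.16 -0.68  0.74  1.15] q6 -0.0 err 0.0 dq/s 0.21
7 off [-0.32 -0.22 -0.52] q [-1.03  0.16 -0.67  0.75  1.13] q6 -0.0 err 0.0 dq/s 0.2
8 off [-0.33 -0.23 -0.51] q [-1.05  0.15 -0.66  0.76  1.11] q6 -0.0 err 0.0 dq/s 0.2
9 off [-0.34 -0.24 -0.5 ] q [-1.07  0.14 -0.66  0.77  1.09] q6 0.0 err 0.0 dq/s 0.2
10 off [-0.35 -0.24 -0.49] q [-1.09  0.14 -0.65  0.78  1.07] q6 0.01 err 0.0 dq/s 0.2
```

move_arm(offset=[[-0.25,-0.17,-0.58],[-0.26,-0.18,-0.57],[-0.27,-0.19,-0.56],[-0.28,-0.2,-0.55],[-0.29,-0.2,-0.54],[-0.31,-0.21,-0.53],[-0.32,-0.22,-0.52],[-0.33,-0.23,-0.51],[-0.34,-0.24,-0.5],[-0.35,-0.24,-0.49]], rotation=[[0.2,-0.19,0.07],[0.2,-0.19,0.07],[0.2,-0.19,0.07],[0.2,-0.19,0.07],[0.2,-0.19,0.07],[0.2,-0.19,0.07],[0.2,-0.19,0.07],[0.2,-0.19,0.07],[0.2,-0.19,0.07],[0.2,-0.19,0.07]], fingers=[-1,-1,-1,-1,-1,-1,-1,-1,-1,-1])

```text
time_s: 17.1
ee_pos: [0.4434, -0.2556, 0.256]
tool_rot: [0.267, 0.444, 0.737, 0.434]
force: [0.3, 0.6, -0.1]
opening: -0.001
```

move_arm(offset=[[0,0,0],[0,0,0]], rotation=[[0,0,0],[0,0,0]], fingers=[-1,-1])

```text
time_s: 17.3
ee_pos: [0.4439, -0.2549, 0.256]
tool_rot: [0.267, 0.443, 0.737, 0.435]
force: [-0.0, -1.1, 0.5]
opening: 0.003
```

```bash
cat > wl.py <<'E'
from view import *
import sys,pickle
n=sys.argv[1]; s=sensors.read_state(); pickle.dump((s['ee_pos'],s['tool_rot']),open(n+'.pkl','wb'))
I=np.mean([vision.read_camera('wrist')['pixels'][:,:,::-1].astype(float) for _ in range(3)],0)
print(s['ee_pos'],s['time_s']); R=rot(s['tool_rot'])
for nm,X in(('tip',LIP+.027*EX-.24*U+.122*Zw),('corner+110',LIP-.235*U+.11*Zw),('corner+110 z+10',LIP-.235*U+.12*Zw)): print(nm,wproj(s['ee_pos'],R,X))
I=np.clip(I*1.5,0,255).astype(np.uint8)
cv2.imwrite(f'pics/{n}.png',np.hstack([cv2.resize(I,(400,300)),cv2.resize(I[270:405,320:500],(400,300),interpolation=cv2.INTER_CUBIC)]))
E
python3 wl.py w1
```

```text
[ 0.44385174 -0.2548545   0.25604003] 17.3
tip (array([408.22104284, 353.83531469]), np.float64(0.27910887296347353))
corner+110 (array([391.77865081, 352.63644053]), np.float64(0.2608874888108198))
corner+110 z+10 (array([404.32278401, 356.82289493]), np.float64(0.2562900393924149))
```

View pics/w1.png

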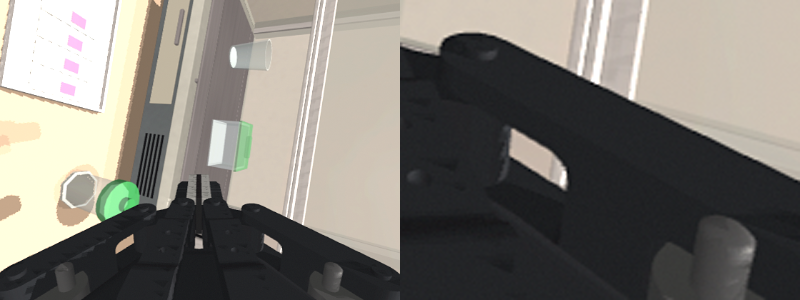

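The gripper blocks the lower half of the wrist image, so the arrow has to appear above row 230 or so. I'll search for a pose that does that.

```bash
sed -e 's/40<w\[1\]<380/30<w[1]<225/' -e 's/for e in(-.15,-.10)/for e in(-.2,-.15,-.10)/' -e 's/for u in(-.16,-.1,-.04)/for u in(-.22,-.16,-.1)/' -e 's/(.06,.12,.18)/(.05,.10,.15)/' -e 's/(0,90,-90,45,-45)/(0,90,180,-90,45,-45)/' view.py > view2.py; python3 view2.py
```

```text
[ 0.44396445 -0.25422388  0.25569087] [-1.09  0.13 -0.67  0.77  1.07 -0.  ]
369
-1.0 0.36 -0.2 -0.22 0.05 0 0.5 0 [443. 209.] [-1.22 -0.04 -0.89  0.34  1.03] 0.43
-1.0 0.33 -0.2 -0.22 0.05 20 0.5 180 [94. 88.] [-1.23  0.29 -0.49  1.04  1.05] 2.86
1.0 0.38 -0.2 -0.22 0.15 0 0.3 -90 [262. 212.] [-1.29 -0.12 -0.87  0.37  1.24] -1.1
1.0 0.37 -0.2 -0.22 0.15 20 0.3 -90 [196. 212.] [-1.28  0.34 -0.36  1.43  1.22] -2.16
1.0 0.39 -0.2 -0.16 0.15 0 0.3 -90 [213. 212.] [-1.26 -0.26 -0.99  0.32  1.22] -1.02
1.0 0.37 -0.2 -0.16 0.15 20 0.3 -90 [140. 211.] [-1.26  0.23 -0.5   1.34  1.23] -2.1
1.0 0.38 -0.2 -0.1 0.15 20 0.3 -90 [ 77. 211.] [-1.23  0.1  -0.64  1.25  1.24] -2.02
-1.0 0.31 -0.15 -0.22 0.05 0 0.5 0 [442. 222.] [-1.1  -0.03 -0.92  0.13  0.97] 0.64
1.0 0.33 -0.15 -0.22 0.15 0 0.3 -90 [259. 211.] [-1.16 -0.13 -0.94  0.03  1.16] -0.8
1.0 0.32 -0.15 -0.22 0.15 20 0.3 -90 [200. 211.] [-1.18  0.28 -0.4   1.18  1.26] -1.87
1.0 0.32 -0.15 -0.16 0.15 20 0.3 -90 [136. 210.] [-1.15  0.15 -0.56  1.04  1.27] -1.76
1.0 0.33 -0.15 -0.1 0.15 20 0.3 -90 [ 62. 210.] [-1.1   0.01 -0.71  0.88  1.27] -1.61
2.0 0.36 -0.2 -0.22 0.05 0 0.3 45 [383. 108.] [-1.29  0.06 -0.99  0.07  1.24] 1.26
2.0 0.36 -0.2 -0.22 0.05 20 0.3 45 [432. 166.] [-1.28  0.46 -0.45  1.22  1.22] 0.2
```

```bash
python3 - <<'E'
from path import *
pt,R=target(LIP-.2*EX-.22*U+.05*Zw,0,.5); plan(pt,R,8)
E
```

```text
rotvec/n share [ 0.   -0.38  0.22] speed mm/row 9.569942617788953
1 off [-0.21 -0.26 -0.34] q [-1.11  0.11 -0.68  0.73  1.07] q6 0.05 err 0.0 dq/s 0.45
2 off [-0.23 -0.26 -0.33] q [-1.12  0.09 -0.71  0.67  1.07] q6 0.11 err 0.0 dq/s 0.54
3 off [-0.25 -0.25 -0.32] q [-1.14  0.07 -0.74  0.62  1.07] q6 0.16 err 0.0 dq/s 0.55
4 off [-0.27 -0.25 -0.31] q [-1.16  0.05 -0.77  0.56  1.06] q6 0.21 err 0.0 dq/s 0.55
5 off [-0.28 -0.24 -0.3 ] q [-1.18  0.02 -0.8   0.51  1.06] q6 0.27 err 0.0 dq/s 0.56
6 off [-0.3  -0.23 -0.29] q [-1.19  0.   -0.83  0.45  1.05] q6 0.32 err 0.0 dq/s 0.56
7 off [-0.32 -0.23 -0.28] q [-1.21 -0.02 -0.86  0.4   1.04] q6 0.38 err 0.0 dq/s 0.56
8 off [-0.33 -0.22 -0.27] q [-1.22 -0.04 -0.89  0.34  1.03] q6 0.43 err 0.0 dq/s 0.56
```

move_arm(offset=[[-0.21,-0.26,-0.34],[-0.23,-0.26,-0.33],[-0.25,-0.25,-0.32],[-0.27,-0.25,-0.31],[-0.28,-0.24,-0.3],[-0.3,-0.23,-0.29],[-0.32,-0.23,-0.28],[-0.33,-0.22,-0.27],[0,0,0],[0,0,0]], rotation=[[0,-0.38,0.22],[0,-0.38,0.22],[0,-0.38,0.22],[0,-0.38,0.22],[0,-0.38,0.22],[0,-0.38,0.22],[0,-0.38,0.22],[0,-0.38,0.22],[0,0,0],[0,0,0]], fingers=[-1,-1,-1,-1,-1,-1,-1,-1,-1,-1])

```text
time_s: 18.45
ee_pos: [0.3999, -0.3158, 0.2453]
tool_rot: [0.335, 0.566, 0.647, 0.385]
force: [-0.1, -0.6, -0.6]
opening: -0.001
```

```bash
sed -i 's/I\[270:405,320:500\]/I[150:270,370:530]/' wl.py; python3 wl.py w2; python3 - <<'E'
E
```

```text
[ 0.39989101 -0.31575669  0.24533024] 18.45
tip (array([442.78303068, 210.18944054]), np.float64(0.3187617804260656))
corner+110 (array([429.0926681 , 210.12701187]), np.float64(0.30009474210325005))
corner+110 z+10 (array([440.56716935, 211.44500038]), np.float64(0.2954807765440667))
```

View pics/w2.png

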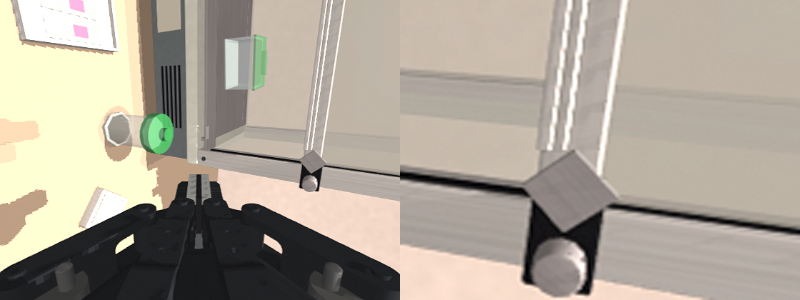

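The diamond's tip is at full-image (440,210), 2.8 px below the prediction. The lip's stripes end just left of it. I'll enlarge that spot.

```bash
python3 - <<'E'
from view import *
I=np.mean([vision.read_camera('wrist')['pixels'][:,:,::-1].astype(float) for _ in range(3)],0)
np.save('w3.npy',I); s=sensors.read_state(); R=rot(s['tool_rot']); print(s['ee_pos'])
J=cv2.resize(np.clip(I*1.2,0,255).astype(np.uint8)[180:225,415:475],(800,600),interpolation=cv2.INTER_LINEAR)
cv2.imwrite('pics/w3.png',J)
for r in(195,200,204): print(r,I[r,420:462].mean(1).astype(int))
# predicted u for lip: front lower edge (ex0,z-5), mid (ex0,z0), top(ex4,z+5)
for h in(.105,.11,.115): print(h,[wproj(s['ee_pos'],R,LIP+e*EX-.228*U+(h+z)*Zw)[0].round(1) for e,z in((0,-.005),(0,0),(.004,0),(.004,.005),(.04,.005))])
E
```

```text
[ 0.40003446 -0.31631931  0.24541483]
195 [113 112 112 112 112 113 101 106 112 110 109 193 161  95 108 108 111 193
 166 105 112 111 109 109 109 113 117 118 117 117 116 124 175 165 122 113
 114 115 115 114 114 115]
200 [121 120 117 116 116 104 103 112 113 118 165 149 106 107 112 114 167 182
 140 114 116 114 114 115 115 117 117 117 117 117 117 160 176 138 111 114
 115 115 114 115 115 115]
204 [125 125 125 125 125 108 105 116 119 120 154 128  98 109 112 115 176 156
 111 116 115 115 115 114 114 115 115 115 115 112 140 192 162 115 118 118
 118 118 117 117 117 117]
0.105 [array([418.8, 201.3]), array([424.4, 201.9]), array([424.7, 201.1]), array([430.3, 201.6]), array([432.1, 194.7])]
0.11 [array([424.4, 201.9]), array([430. , 202.5]), array([430.3, 201.6]), array([435.9, 202.2]), array([437.3, 195.2])]
0.115 [array([430. , 202.5]), array([435.8, 203.1]), array([435.9, 202.2]), array([441.7, 202.8]), array([442.5, 195.6])]
```

View pics/w3.png

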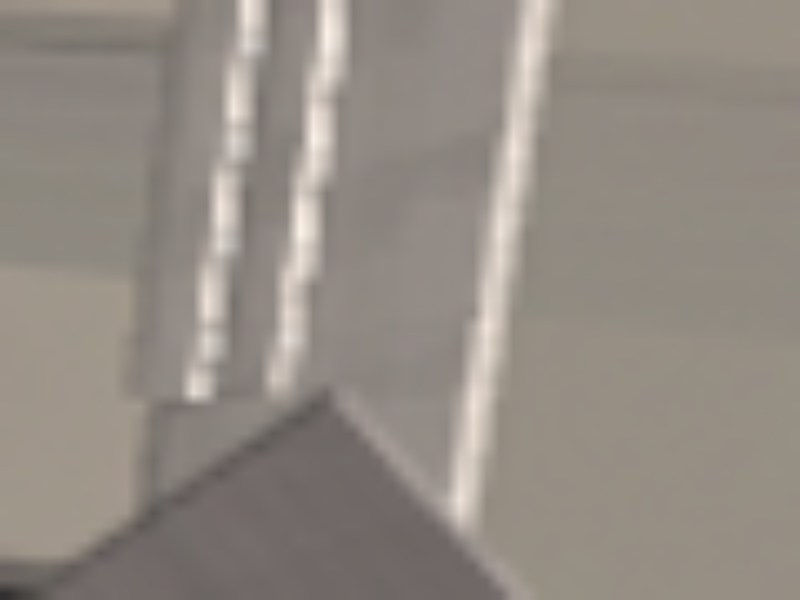

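The enlarged crop gives these wrist-image columns near row 210 (up is +column):
- **Lip:** bottom about 424.8, mid-height ledge about 429.3, top about 435.3. That is a rise of 110.0 mm.
- **Arrow tip:** (440.1,209.3), which is 119.5 mm.

So the lip needs about 9.5 mm more. I'll return the same way.

```bash
python3 - <<'E'
from path import *
plan(np.array([.505,-.1407,.2534]),rot(np.array([.253,.346,.727,.537])/np.linalg.norm([.253,.346,.727,.537])),18)
E
```

```text
rotvec/n share [-0.11  0.28 -0.12] speed mm/row 11.37515022288026
1 off [0.44 0.19 0.3 ] q [-1.21 -0.02 -0.88  0.36  1.05] q6 0.41 err 0.0 dq/s 0.2
2 off [0.43 0.19 0.31] q [-1.19 -0.01 -0.87  0.38  1.06] q6 0.38 err 0.0 dq/s 0.16
3 off [0.42 0.19 0.33] q [-1.18  0.   -0.87  0.39  1.08] q6 0.36 err 0.0 dq/s 0.16
4 off [0.41 0.19 0.34] q [-1.16  0.01 -0.86  0.41  1.09] q6 0.34 err 0.0 dq/s 0.17
5 off [0.4  0.19 0.36] q [-1.14  0.02 -0.85  0.42  1.11] q6 0.32 err 0.0 dq/s 0.17
6 off [0.39 0.19 0.37] q [-1.13  0.04 -0.85  0.43  1.12] q6 0.3 err 0.0 dq/s 0.18
7 off [0.37 0.2  0.38] q [-1.11  0.05 -0.84  0.45  1.14] q6 0.28 err 0.0 dq/s 0.18
8 off [0.36 0.2  0.39] q [-1.09  0.06 -0.83  0.46  1.15] q6 0.26 err 0.0 dq/s 0.19
9 off [0.35 0.2  0.41] q [-1.07  0.07 -0.82  0.47  1.16] q6 0.23 err 0.0 dq/s 0.19
10 off [0.33 0.2  0.42] q [-1.05  0.09 -0.81  0.49  1.18] q6 0.21 err 0.0 dq/s 0.2
11 off [0.32 0.19 0.43] q [-1.03  0.1  -0.8   0.5   1.19] q6 0.19 err 0.0 dq/s 0.2
12 off [0.3  0.19 0.44] q [-1.01  0.12 -0.79  0.52  1.2 ] q6 0.17 err 0.0 dq/s 0.21
13 off [0.29 0.19 0.45] q [-0.99  0.13 -0.78  0.53  1.21] q6 0.15 err 0.0 dq/s 0.21
14 off [0.27 0.19 0.46] q [-0.97  0.15 -0.77  0.55  1.22] q6 0.12 err 0.0 dq/s 0.21
15 off [0.26 0.19 0.47] q [-0.94  0.16 -0.76  0.56  1.24] q6 0.1 err 0.0 dq/s 0.22
16 off [0.24 0.19 0.48] q [-0.92  0.18 -0.75  0.58  1.25] q6 0.08 err 0.0 dq/s 0.22
17 off [0.23 0.18 0.49] q [-0.9   0.2  -0.73  0.6   1.26] q6 0.05 err 0.0 dq/s 0.22
18 off [0.21 0.18 0.5 ] q [-0.88  0.21 -0.72  0.62  1.27] q6 0.03 err 0.0 dq/s 0.22
```

move_arm(offset=[[0.44,0.19,0.3],[0.43,0.19,0.31],[0.42,0.19,0.33],[0.41,0.19,0.34],[0.4,0.19,0.36],[0.39,0.19,0.37],[0.37,0.2,0.38],[0.36,0.2,0.39],[0.35,0.2,0.41]], rotation=[[-0.11,0.28,-0.12],[-0.11,0.28,-0.12],[-0.11,0.28,-0.12],[-0.11,0.28,-0.12],[-0.11,0.28,-0.12],[-0.11,0.28,-0.12],[-0.11,0.28,-0.12],[-0.11,0.28,-0.12],[-0.11,0.28,-0.12]], fingers=[-1,-1,-1,-1,-1,-1,-1,-1,-1])

```text
time_s: 19.65
ee_pos: [0.4528, -0.2279, 0.2495]
tool_rot: [0.299, 0.46, 0.694, 0.466]
force: [0.2, -0.0, 0.2]
opening: -0.002
```

move_arm(offset=[[0.33,0.2,0.42],[0.32,0.19,0.43],[0.3,0.19,0.44],[0.29,0.19,0.45],[0.27,0.19,0.46],[0.26,0.19,0.47],[0.24,0.19,0.48],[0.23,0.18,0.49],[0.21,0.18,0.5],[0,0,0]], rotation=[[-0.11,0.28,-0.12],[-0.11,0.28,-0.12],[-0.11,0.28,-0.12],[-0.11,0.28,-0.12],[-0.11,0.28,-0.12],[-0.11,0.28,-0.12],[-0.11,0.28,-0.12],[-0.11,0.28,-0.12],[-0.11,0.28,-0.12],[0,0,0]], fingers=[-1,-1,-1,-1,-1,-1,-1,-1,-1,-1])

```text
time_s: 20.65
ee_pos: [0.5057, -0.1402, 0.2531]
tool_rot: [0.256, 0.345, 0.726, 0.537]
force: [-0.8, -0.5, -0.4]
opening: 0.0
```

```bash
python3 - <<'E'
from path import *
s,R=st(); R1=rot(np.array([.253,.346,.727,.537])/np.linalg.norm([.253,.346,.727,.537])); Rc=rot(s['tool_rot'])
print('rot fix/.1',(Rc.inv()*R1).as_rotvec()/.1,'shift to under/20mm',R.T@(np.array([.595,-.1284,.255])-s['ee_pos'])/.02)
E
```

```text
t 20.65 q [-0.879  0.207 -0.749  0.584  1.275  0.031] ee [ 0.5057 -0.1402  0.2531] F [-0.8 -0.5 -0.4]
R cols in (ex,u,z):
 [[-0.525  0.248  0.814]
 [ 0.851  0.154  0.501]
 [-0.002  0.956 -0.292]]
rel lip (ex,u,z) mm [-87.  -59.6  66.1]
rot fix/.1 [0.04047691 0.04202985 0.04268828] shift to under/20mm [-2.35804463  1.20529898  3.64281718]
```

Now I'll go forward under the lip (6 rows), then rise.

move_arm(offset=[[-0.39,0.2,0.61],[-0.39,0.2,0.61],[-0.39,0.2,0.61],[-0.39,0.2,0.61],[-0.39,0.2,0.61],[-0.39,0.2,0.61],[0,0,0]], rotation=[[0.04,0.04,0.04],[0,0,0],[0,0,0],[0,0,0],[0,0,0],[0,0,0],[0,0,0]], fingers=[-1,-1,-1,-1,-1,-1,-1])

```text
time_s: 21.35
ee_pos: [0.5952, -0.1286, 0.2549]
tool_rot: [0.254, 0.346, 0.727, 0.536]
force: [0.0, 0.2, 0.3]
opening: 0.004
```

move_arm(offset=[[0,0.19,-0.06],[0,0.19,-0.06],[0,0.19,-0.06],[0,0.19,-0.06],[0,0.1,-0.03],[0,0,0]], rotation=[[0,0,0],[0,0,0],[0,0,0],[0,0,0],[0,0,0],[0,0,0]], fingers=[-1,-1,-1,-1,-1,-1])

```text
time_s: 21.95
ee_pos: [0.5944, -0.1292, 0.2732]
tool_rot: [0.254, 0.346, 0.727, 0.536]
force: [-0.4, -0.0, -0.1]
opening: 0.002
```

move_arm(offset=[[0,0.15,-0.05],[0,0.15,-0.05],[0,0.15,-0.05],[0,0,0],[0,0,0]], rotation=[[0,0,0],[0,0,0],[0,0,0],[0,0,0],[0,0,0]], fingers=[-1,-1,-1,-1,-1])

```text
time_s: 22.45
ee_pos: [0.5943, -0.1291, 0.2825]
tool_rot: [0.254, 0.346, 0.727, 0.536]
force: [-0.1, 0.9, -0.5]
opening: 0.002
```

move_arm(offset=[[0,-0.24,0.07],[0,-0.24,0.07],[0,-0.24,0.07],[0,-0.24,0.07],[0,-0.24,0.07],[0,-0.24,0.07],[0,0,0]], rotation=[[0,0,0],[0,0,0],[0,0,0],[0,0,0],[0,0,0],[0,0,0],[0,0,0]], fingers=[-1,-1,-1,-1,-1,-1,-1])

```text
time_s: 23.15
ee_pos: [0.5935, -0.1291, 0.2511]
tool_rot: [0.253, 0.347, 0.726, 0.536]
force: [0.2, 0.3, 0.2]
opening: 0.002
```

move_arm(offset=[[0.395,-0.19,-0.61],[0.395,-0.19,-0.61],[0.395,-0.19,-0.61],[0.395,-0.19,-0.61],[0.395,-0.19,-0.61],[0.395,-0.19,-0.61],[0,0,0]], rotation=[[0,0,0],[0,0,0],[0,0,0],[0,0,0],[0,0,0],[0,0,0],[0,0,0]], fingers=[-1,-1,-1,-1,-1,-1,-1])

```text
time_s: 23.85
ee_pos: [0.5038, -0.1414, 0.2521]
tool_rot: [0.254, 0.348, 0.726, 0.536]
force: [0.2, 0.0, 0.1]
opening: 0.002
```

```bash
python3 - <<'E'
from path import *
pt,R=target(LIP-.2*EX-.22*U+.05*Zw,0,.5); plan(pt,R,18)
E
```

```text
rotvec/n share [ 0.11 -0.28  0.12] speed mm/row 11.287744805096143
1 off [-0.19 -0.17 -0.5 ] q [-0.9   0.2  -0.74  0.59  1.26] q6 0.06 err 0.0 dq/s 0.2
2 off [-0.21 -0.18 -0.49] q [-0.93  0.18 -0.75  0.57  1.25] q6 0.08 err 0.0 dq/s 0.22
3 off [-0.23 -0.18 -0.48] q [-0.95  0.16 -0.76  0.56  1.24] q6 0.11 err 0.0 dq/s 0.22
4 off [-0.24 -0.18 -0.48] q [-0.97  0.15 -0.78  0.54  1.22] q6 0.13 err 0.0 dq/s 0.21
5 off [-0.26 -0.18 -0.47] q [-0.99  0.13 -0.79  0.52  1.21] q6 0.15 err 0.0 dq/s 0.21
6 off [-0.27 -0.19 -0.46] q [-1.01  0.12 -0.8   0.51  1.2 ] q6 0.17 err 0.0 dq/s 0.21
7 off [-0.29 -0.19 -0.45] q [-1.03  0.1  -0.81  0.5   1.19] q6 0.2 err 0.0 dq/s 0.2
8 off [-0.3  -0.19 -0.44] q [-1.05  0.09 -0.82  0.48  1.17] q6 0.22 err 0.0 dq/s 0.2
9 off [-0.32 -0.19 -0.43] q [-1.07  0.07 -0.83  0.47  1.16] q6 0.24 err 0.0 dq/s 0.2
10 off [-0.33 -0.19 -0.41] q [-1.09  0.06 -0.84  0.45  1.15] q6 0.26 err 0.0 dq/s 0.19
11 off [-0.35 -0.19 -0.4 ] q [-1.11  0.05 -0.84  0.44  1.13] q6 0.28 err 0.0 dq/s 0.19
12 off [-0.36 -0.19 -0.39] q [-1.13  0.03 -0.85  0.43  1.12] q6 0.3 err 0.0 dq/s 0.18
13 off [-0.37 -0.19 -0.38] q [-1.14  0.02 -0.86  0.41  1.11] q6 0.33 err 0.0 dq/s 0.18
14 off [-0.38 -0.19 -0.37] q [-1.16  0.01 -0.86  0.4   1.09] q6 0.35 err 0.0 dq/s 0.17
15 off [-0.4  -0.19 -0.35] q [-1.18 -0.   -0.87  0.38  1.08] q6 0.37 err 0.0 dq/s 0.16
16 off [-0.41 -0.19 -0.34] q [-1.19 -0.01 -0.88  0.37  1.06] q6 0.39 err 0.0 dq/s 0.16
17 off [-0.42 -0.19 -0.33] q [-1.21 -0.02 -0.88  0.36  1.05] q6 0.41 err 0.0 dq/s 0.16
18 off [-0.43 -0.19 -0.31] q [-1.22 -0.04 -0.89  0.34  1.03] q6 0.43 err 0.0 dq/s 0.16
```

move_arm(offset=[[-0.19,-0.17,-0.5],[-0.21,-0.18,-0.49],[-0.23,-0.18,-0.48],[-0.24,-0.18,-0.48],[-0.26,-0.18,-0.47],[-0.27,-0.19,-0.46],[-0.29,-0.19,-0.45],[-0.3,-0.19,-0.44],[-0.32,-0.19,-0.43]], rotation=[[0.11,-0.28,0.12],[0.11,-0.28,0.12],[0.11,-0.28,0.12],[0.11,-0.28,0.12],[0.11,-0.28,0.12],[0.11,-0.28,0.12],[0.11,-0.28,0.12],[0.11,-0.28,0.12],[0.11,-0.28,0.12]], fingers=[-1,-1,-1,-1,-1,-1,-1,-1,-1])

```text
time_s: 24.75
ee_pos: [0.4518, -0.2291, 0.2489]
tool_rot: [0.297, 0.463, 0.694, 0.464]
force: [-0.0, 0.5, -0.3]
opening: 0.002
```

move_arm(offset=[[-0.33,-0.19,-0.41],[-0.35,-0.19,-0.4],[-0.36,-0.19,-0.39],[-0.37,-0.19,-0.38],[-0.38,-0.19,-0.37],[-0.4,-0.19,-0.35],[-0.41,-0.19,-0.34],[-0.42,-0.19,-0.33],[-0.43,-0.19,-0.31],[0,0,0]], rotation=[[0.11,-0.28,0.12],[0.11,-0.28,0.12],[0.11,-0.28,0.12],[0.11,-0.28,0.12],[0.11,-0.28,0.12],[0.11,-0.28,0.12],[0.11,-0.28,0.12],[0.11,-0.28,0.12],[0.11,-0.28,0.12],[0,0,0]], fingers=[-1,-1,-1,-1,-1,-1,-1,-1,-1,-1])

```text
time_s: 25.75
ee_pos: [0.4003, -0.3165, 0.2458]
tool_rot: [0.334, 0.568, 0.648, 0.383]
force: [-0.1, 0.1, -0.4]
opening: 0.0
```

```bash
python3 - <<'E'
from view import *
s=sensors.read_state(); R=rot(s['tool_rot']); print(s['ee_pos'],s['time_s'])
I=np.mean([vision.read_camera('wrist')['pixels'][:,:,::-1].astype(float) for _ in range(3)],0); np.save('w4.npy',I)
f=lambda a:np.clip(a*1.2,0,255).astype(np.uint8)
a=cv2.resize(f(I)[185:230,420:465],(500,500),interpolation=cv2.INTER_LINEAR)
S=save('side','pics/z.png'); b=cv2.imread('pics/z.png')[150:350,160:460]; b=cv2.resize(b,(300,200))
cv2.imwrite('pics/w4.png',np.hstack([a,np.vstack([b,np.zeros((300,300,3),np.uint8)])]))
for r in(195,200,204): print(r,I[r,430:470].mean(1).astype(int))
for h in(.1195,): print(h,[wproj(s['ee_pos'],R,LIP+e*EX-.235*U+(h+z)*Zw)[0].round(1) for e,z in((0,-.005),(0,0),(.004,.005))],'tip',wproj(s['ee_pos'],R,LIP+.027*EX-.24*U+.1195*Zw)[0])
E
```

```text
[ 0.4002875  -0.31646679  0.2457952 ] 25.75
195 [112 112 112 112 112 113 101 105 112 110 113 181 150  95 111 114 114 177
 162 114 112 111 109 110 111 115 117 116 116 117 115 137 189 162 114 114
 114 115 115 115]
200 [113 113 114 113 114 100 103 113 116 119 165 150 107 107 112 115 156 158
 126 115 114 114 114 114 115 117 116 117 117 117 123 176 167 122 113 114
 115 115 114 114]
204 [125 125 125 126 117 104 108 115 119 121 173 145  99 109 110 116 177 157
 113 114 113 112 113 112 113 113 110 110 110 107 153 180 143 113 114 115
 115 115 115 115]
0.1195 [array([435.4, 210.1]), array([441.2, 210.7]), array([447.1, 210.4])] tip [441.35714361 209.29489169]
```

View pics/w4.png

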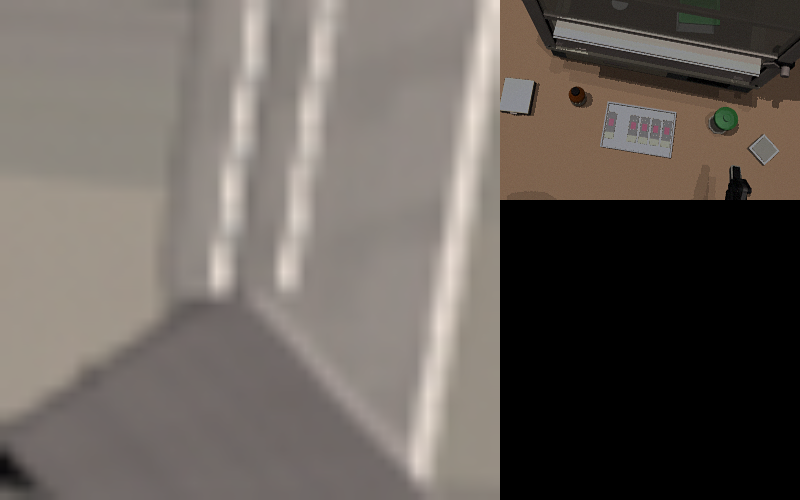

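The arrow's tip is at about column 441.6. The lip's bottom, ledge and top are at about 435.1, 439.0 and 445, so its mid-height is level with the tip to within about 1.5 mm. The side inset shows the bottle, jar, tray and boxes where they were, and the hand is well clear. I'll hand in.

```bash
python3 -c "
from station import close_job,sensors
s=sensors.read_state();print(s['time_s'],s['force']);print(close_job())"
```

```text
25.95 [-0.13392692 -0.09919611 -0.13898471]
the job is handed in; nothing more can be done
None
```

The sash is up with its lip level with the arrow to within about 1.5 mm, by my measurement slightly low. It stays there by itself. I pushed it with the closed fingers from beneath the lip, then took the hand away. I handed the job in at 26 s of the 51 s allowed.

**Last checks**
- **Height:** the final wrist-camera view put the lip's mid-height about 1.5 mm below the arrow tip, give or take 1 mm. I left it there rather than push again.
- **Hand clear:** the hand was well away and the wrist force read about zero.
- **Other things:** in the last side view the bottle, jar, tray and boxes in front of the enclosure were where they started. I did not check the beaker and staining dish inside; the hand never went in there.

**What went wrong on the way**
- **Force spike:** my first attempt at turning the tool level ran against a joint limit. The wrist force briefly reached about 108 N against the 120 N limit, with nothing touched.
- **Went in too far:** once I went too far under the lip and pressed the fixed front with about 7 N. During that, a part of the fingers behind the tips lifted the sash about its first 35 mm. I backed off and did the rest with the fingertips.
- **Blocked view:** one wrist picture was hidden by the gripper, so I had to take it again from another pose.

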